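Set an eccentric guide roller to a gauge bar by feel

TASK

Set the roller of the sloping strip guide to the gauge bar. Lay the bar flat on the sloping face between the black spring shoe and the roller, handle away from the end stop and its free end about 40 mm short of that stop, and let go; turn the eccentric's crank clockwise until the roller nips the bar lightly, so that it still slides but with a slight drag, and let go. Then slide the nipped bar along to the end stop and leave it there still lightly nipped; never force the roller hard onto it, and leave the jar, the cup and the eraser round it where they stand.

Things in the scene. Friction and masses are not known exactly. Their poses are not given: they have to be found in the camera images.
- guide_face: Grey plate 150 x 210 mm on a foot fixed to the table, tilted 0.5 rad (29 degrees) to face the right-hand side of the table. Origin: centre of its surface, 72 mm above the table; x points up the slope, y along the guide to the end stop, z square out of the face. The eccentric's bolt stands at about x = 3 mm, y = 0, up to 2.5 mm higher or lower on the slope (unknown: to be felt). The seated bar's middle is at about x = -28 mm.
- shoe_edge (a point): Middle of the top of the upper edge of the black spring shoe, at (-38, 0, 21) mm in the frame of the face. The shoe is 110 mm long (y -55 to 55 mm), stands 21 mm above the face and gives way down the slope with 8 N per mm, up to 6 mm; the bar lies along this edge, on its up-slope side.
- stop_face (a point): Middle of the near side of the end stop, an aluminium block 34 mm high, against which the bar's free end finally rests; at (-28, 70, 12) mm in the frame of the face.
- roller: Aluminium roller 52 mm across, 3 to 19 mm above the face, turning freely on the eccentric's pin. Origin: its centre at the level of the face, 15 mm off the bolt's axis. With the crank at 0 it stands straight up the slope from the bolt and leaves the bar 7 to 13 mm of room; as the crank turns clockwise it swings away from the stop and down onto the bar.
- crank (a joint): Crank angle in rad, 0 (widest gap) to 2, growing clockwise looking at the face. At 0 the arm points 0.75 rad from straight up-slope towards the stop's side. First touch on the bar lies between 1.0 and 1.45, different each time; from there 0.02 rad give a nip of 2 N, 0.1 rad about 11 N (right: 2 to 12). It stays where left. Turning takes about 4.5 N at the knob, 1.5 N more at a nip of 6 N.
- crank_knob (a point): Black round knob of the crank, 18 mm across, standing square to the face from 28 to 78 mm above it; this point is on its axis, 55 mm above the face. It travels on an arc of 55 mm radius about the bolt and spins freely on its pin, so that fingers may hold it all the way round.
- gauge: Loose steel gauge bar, 20 mm thick, 140 mm long, 24 mm high, 200 g, with a black handle block standing on one end. Origin: centre of its underside; y runs along the bar from the handle to the free end, z up.
- gauge_bar (a point): Centre of the gauge bar, 12 mm above its underside.
- gauge_nose (a point): Middle of the bar's free end, 70 mm along y from the bar's centre.
- gauge_handle (a point): Grasp point of the gauge's handle: a block 20 mm along the bar, 16 mm across it, from 24 to 67 mm above the underside, its middle 60 mm from the bar's centre towards the handle end (10 mm from that end). This point is 47 mm above the underside.
- mix_cup: Bystander, to be left where it is: plastic mixing cup, 60 mm across, 42 mm tall. Origin under its middle.
- siphon_jar: Bystander, to be left where it is: small glass jar with a nozzle lid, 34 mm across, 72 mm tall, in front of the white spray screen (263 mm tall) and right of the compressor (216 mm tall). Origin under its middle.
- eraser: Bystander, to be left where it is: eraser lying on the table, 21 x 48 x 13 mm. Origin under its middle.

How it is judged (in metres and radians):
On the way, in this order (a step that is already met when the one before it is completed fails the run):
1. the bar lies flat on the sloping face between shoe and roller, its free end 20 to 70 mm short of the end stop, and is released (x of gauge_bar in the frame of guide_face between -0.036 and -0.012 m and z of each of gauge_bar, gauge_nose in the frame of guide_face below 0.016 m and angle between the y axis of gauge_bar and the y axis of guide_face, either way round below 0.12 rad and y of gauge_nose in the frame of guide_face between 0 and 0.05 m and contact force between the fingers and gauge below 0.1 N), for 0.2 s.
2. the roller nips the bar with 2 to 12 N, still at least 20 mm short of the stop, and the crank is released (x of gauge_bar in the frame of guide_face between -0.036 and -0.012 m and z of each of gauge_bar, gauge_nose in the frame of guide_face below 0.016 m and angle between the y axis of gauge_bar and the y axis of guide_face, either way round below 0.12 rad and y of gauge_nose in the frame of guide_face between 0 and 0.05 m and contact force between roller and gauge between 2 and 12 N and contact force between the fingers and crank below 0.1 N), for 0.2 s.
3. the bar slides towards the stop, 4 to 18 mm short of it, under the roller's nip (over 0.5 N) (y of gauge_nose in the frame of guide_face between 0.052 and 0.066 m and contact force between roller and gauge above 0.5 N), for 0.04 s.
At the end, for the whole second after the job is handed in: The bar lies flat and straight on the sloping face between shoe and roller, its free end within 4 mm of the end stop, at rest; the roller presses on it with 2 to 12 N; the crank is at rest (x of gauge_bar in the frame of guide_face between -0.036 and -0.012 m and z of each of gauge_bar, gauge_nose in the frame of guide_face below 0.016 m and angle between the y axis of gauge_bar and the y axis of guide_face, either way round below 0.12 rad and contact force between roller and gauge between 2 and 12 N and y of gauge_nose in the frame of guide_face above 0.066 m and linear speed of gauge below 0.01 m/s and velocity of joint crank between -0.05 and 0.05 rad/s); the robot touches nothing.
It fails at once if the roller is forced onto the bar with more than 30 N (contact force between roller and gauge above 30 N).
It fails at once if the jar, the cup or the eraser is moved by more than 30 mm (distance of any of mix_cup, siphon_jar, eraser from where it was at the start of the episode above 0.03 m).
It also fails if it takes over 70 s, if anything falls off the work surface, if the arm or the gripper's body presses on something with over 40 N, if the wrist force passes 120 N, or if a joint passes its speed limit or range.

ROBOT

A 6-joint arm with a two-finger parallel gripper is mounted at the origin on a cart in front of the work surface, level with it; the furniture and walls round the work are solid. World frame = base frame: x ahead of the robot, y to its left, z up, the work surface at z = 0. Lengths are in m, angles in degrees, forces in N, time in s.
With the tool pointing down it reaches from about 0.4 to 0.825 m from the base axis. Payload 7 kg.
Tool frame: the origin (TCP) lies at the very end of the fingers, on their centre line; the grasp point (between the pads) lies 19 mm behind it; x points along the fingers, y is the direction in which the jaws open and shut, and the axes are right-handed (so a half turn about x gives the same grasp; the last joint's range is limited). The gripper opens to 88 mm and grips with 3 to 60 N. Pads are 19 mm wide; open, the fingers measure 130 mm over their backs; the gripper's body (78 mm by 193 mm) begins 47 mm behind the grasp point.
Start: joints at [85.491, 20.546, 0.682, 0, -70.136, -16.507], TCP at [0.242, 0.63, 0.227] pointing down, gripper open.
Joint ranges: [-176.03, 176.03], [-82.01, 121.73], [-58.28, 71.71], [-173.87, 95.51], [-174.79, -0.11], [-173.66, 173.66]. Speed limits (degrees/s): [136.94, 136.94, 172.46, 180, 180, 180].

INTERFACE

Orientations are given as [roll, pitch, yaw] about the fixed x, y, z axes, in that order (R = Rz(yaw) Ry(pitch) Rx(roll)).
In Python, from plant import * gives the robot as it stands. The module is installed in compiled form; this text tells all that it offers.
- The arm moves only by the shell command python3 -m creep 'ROWS' [FORCE]. ROWS is a JSON object of lists of equal length, an entry for each row: "jaw": the closure, from -1 (fully open) to 1 (shut); "translation": the shift along the tool's x, y, z in m, a list of three; "roll": the turn about the tool's x in rad. A call has exactly 10 rows; each row shifts and turns the commanded pose from where the row before left it, along the tool's axes as they then stand; what a row does not reach is not made up. A row lasts 1/10 s, in which the tool goes at most 50 mm and 8.59 degrees, less where a joint would pass 70% of its speed; a pose out of reach is approached as far as the arm can. A call with a gripper value outside its range is refused whole. The fingers move at their own pace and stop on an object; FORCE is the grip in N (left out, the last holds). Time passes only in rows, so rows that do not move let the fingers close, or fill a call up. It gives the time, the measured TCP pose, the force and the opening at its end, in the units of the state.
- get_state(): the state, without advancing time (a new reading comes with each control period).
- capture(name): name is "scene" or "top" or "wrist"; returns a dict with "image" (480x640x3 uint8, red, green, blue), "fovy" (degrees; the focal length in pixels is half the picture's height over the tangent of half this angle, whatever the lens; pixels are square), "cx", "cy" (the principal point, pixels), "D" ([k1, k2, p1, p2, k3] as OpenCV has them; the pictures are not rectified), "pose" (4x4, takes a point from camera to world coordinates); the wrist camera has in their place "tool_from_camera" (4x4, takes a point from camera to tool coordinates, whose origin is the TCP and whose axes are the tool frame's). Camera axes: x right, y up, looking along -z (the intrinsics and any distortion apply to the point x, -y, -z); pixel columns grow to the right and rows downward; lengths in m; the calibration is good to about 2 mm. A picture is of the moment at which its call begins: read the wrist's pose just before it. There is no depth.
- close_job(): hands the job in, once; it reports no verdict.
The state is a dict: "time_s": time; "joints": joint angles; "qd": joint speeds; "joint_torque": joint torques, N m; "tcp_pos": TCP position; "eef_rot": TCP orientation; "contact_force": force on the tool from outside, world axes, zero at the start; "moment": the same for the moment, N m; "gripper_width": finger opening in m.
Only numpy, scipy, OpenCV 4.12 (cv2) and the standard library are available. Lean on these libraries where they do the work, as an engineer would, in place of code of your own. Each camera call takes 0.05 s, during which the arm holds its last target.

## Working session

There is one attempt and no reset: what is moved stays moved. The work goes in short steps, Python scripts to look and compute and a shell command to move; the robot and the scene stay as the last step left them, time stands still between calls to the robot, and variables do not carry over. Pictures are saved under pics/ and viewed, and the job is handed in when it is done.

```bash
mkdir -p pics; ls
cat > h.py <<'E'
from plant import *
import numpy as np, cv2
def K(c):
    f=240/np.tan(np.radians(c["fovy"])/2); return np.array([[f,0,c["cx"]],[0,f,c["cy"]],[0,0,1.]])
def snap(name,fn):
    c=capture(name); cv2.imwrite(f"pics/{fn}.png",c["image"][:,:,::-1]); 
    np.save(f"pics/{fn}.npy",{k:v for k,v in c.items()},allow_pickle=True); return c
def load(fn): return np.load(f"pics/{fn}.npy",allow_pickle=True).item()
F=np.diag([1,-1,-1,1.])
def proj(c,P,T=None):
    T=np.array(c["pose"]) if T is None else T
    M=np.linalg.inv(T@F)
    P=np.atleast_2d(P).astype(float); q=P@M[:3,:3].T+M[:3,3]
    return cv2.projectPoints(q,np.zeros(3),np.zeros(3),K(c),np.array(c["D"],float))[0].reshape(-1,2)
def ray(c,uv,T=None):
    T=np.array(c["pose"]) if T is None else T
    n=cv2.undistortPoints(np.array(uv,float).reshape(-1,1,2),K(c),np.array(c["D"],float)).reshape(-1,2)
    d=np.c_[n,np.ones(len(n))]@(T@F)[:3,:3].T
    return T[:3,3],d
def onz(c,uv,z,T=None):
    o,d=ray(c,uv,T); return o+d*((z-o[2])/d[:,2])[:,None]
def crop(fn,x0,y0,x1,y1,s):
    im=cv2.imread(f"pics/{fn}.png")[y0:y1,x0:x1]; cv2.imwrite(f"pics/{fn}_c{x0}_{y0}.png",cv2.resize(im,None,fx=s,fy=s,interpolation=cv2.INTER_CUBIC))
from scipy.spatial.transform import Rotation as R
def tool(s=None):
    s=s or get_state(); T=np.eye(4); T[:3,:3]=R.from_euler('xyz',s["eef_rot"],degrees=True).as_matrix(); T[:3,3]=s["tcp_pos"]; return T
E
python3 - <<'E'
from h import *
print(get_state())
for n in("scene","top","wrist"):
    c=snap(n,n+"0"); print(n,{k:(np.round(v,4).tolist() if k!="image" else 0) for k,v in c.items()})
print(tool())
E
```

```text
pics
{'time_s': 0.0, 'joints': array([ 8.54897356e+01,  2.05930671e+01,  6.33254489e-01, -1.88011523e-02,
       -7.01384192e+01, -1.65070679e+01]), 'qd': array([ 0.06096039,  0.13264385,  0.07034391, -0.00748244, -0.05689933,
       -0.14641436]), 'joint_torque': array([-2.32460166e-03, -5.82707226e+01,  2.93048573e+01,  6.99697763e+00,
        6.84289495e-03, -1.66046525e-04]), 'tcp_pos': array([0.24194336, 0.62960664, 0.2256045 ]), 'eef_rot': array([  96.30879179,   89.9001903 , -104.71494335]), 'contact_force': array([-0.58310358,  0.47796682,  0.81515247]), 'moment': array([-0.01881328,  0.00084684, -0.01184993]), 'gripper_width': 0.0874184107723261}
scene {'image': 0, 'fovy': 52.0734, 'cx': 322.3747, 'cy': 244.8614, 'D': [-0.0225, 0.0, 0.0, 0.0, 0.0], 'pose': [[0.8267, 0.4135, -0.3815, 0.1698], [-0.5626, 0.601, -0.5677, -0.6649], [-0.0055, 0.684, 0.7295, 0.7579], [0.0, 0.0, 0.0, 1.0]]}
top {'image': 0, 'fovy': 57.4262, 'cx': 313.6624, 'cy': 245.5097, 'D': [-0.0964, 0.0, 0.0, 0.0, 0.0], 'pose': [[-0.0235, 0.9986, -0.0483, 0.4348], [-0.9997, -0.0232, 0.0072, -0.162], [0.0061, 0.0485, 0.9988, 0.9607], [0.0, 0.0, 0.0, 1.0]]}
wrist {'image': 0, 'fovy': 58.8798, 'cx': 326.6315, 'cy': 237.9436, 'D': [-0.0692, 0.0, 0.0, 0.0, 0.0], 'tool_from_camera': [[-0.0004, 0.275, -0.9614, -0.1585], [1.0, 0.0003, -0.0004, 0.0008], [0.0002, -0.9614, -0.275, -0.0742], [0.0, 0.0, 0.0, 1.0]]}
[[-2.96692966e-04 -3.58736763e-01 -9.33438722e-01  2.41978296e-01]
 [-1.18562794e-03 -9.33437981e-01  3.58736855e-01  6.29756947e-01]
 [-9.99999253e-01  1.21314573e-03 -1.48383846e-04  2.25854033e-01]
 [ 0.00000000e+00  0.00000000e+00  0.00000000e+00  1.00000000e+00]]
```

View pics/scene0.png

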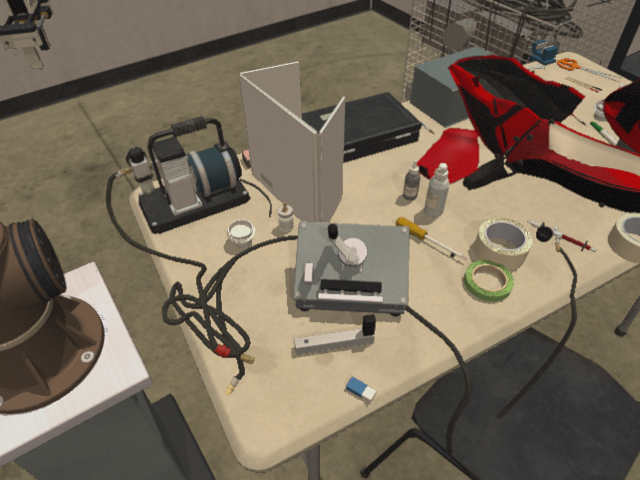

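View pics/top0.png

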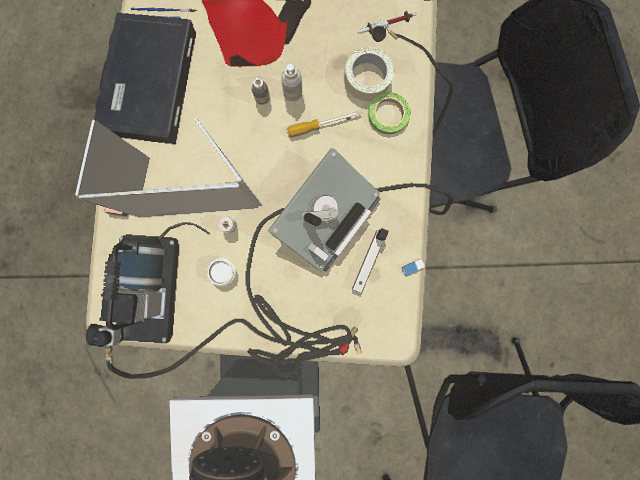

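View pics/wrist0.png

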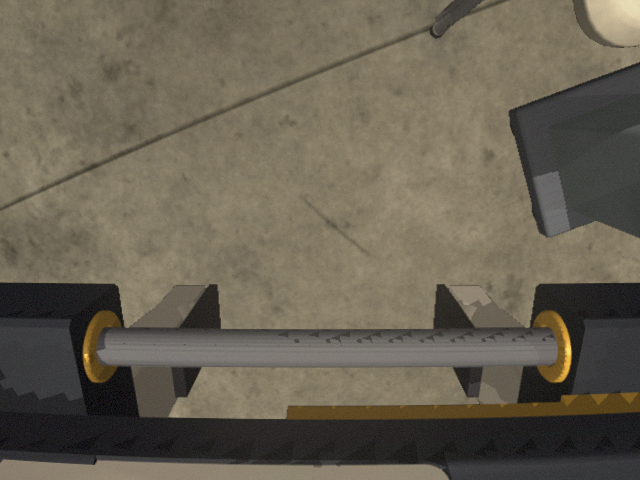

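The top view shows the guide plate near (328,210), the bar from (358,290) to its handle at (382,235), and the cup, jar and eraser. The stop is the light block at (322,250). Next I'll enlarge this area.

Run:
```python
from h import *
crop("top0",260,140,440,305,4.4); crop("scene0",270,210,430,420,2.8)
```

```text
(no output)
```

View pics/top0_c260_140.png

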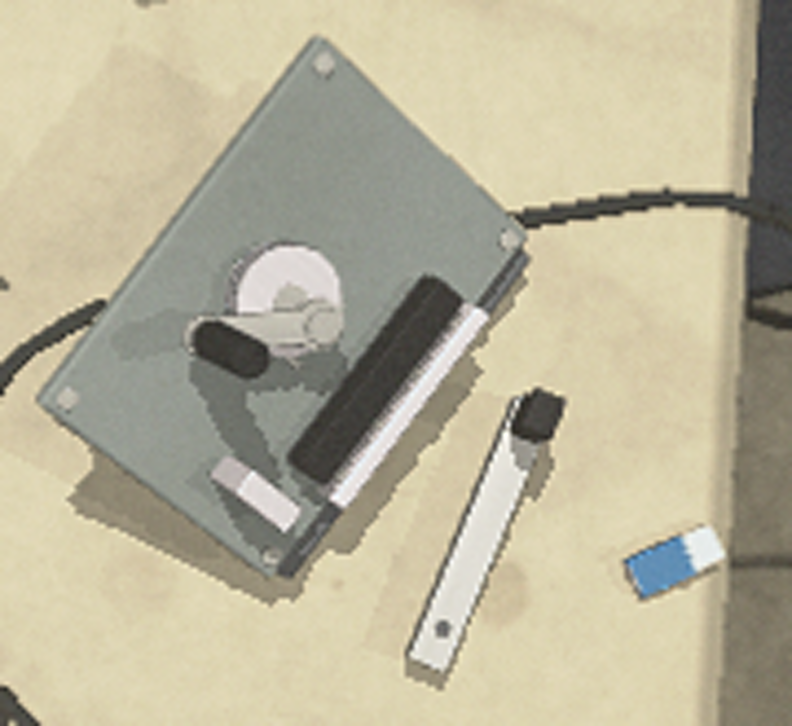

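View pics/scene0_c270_210.png

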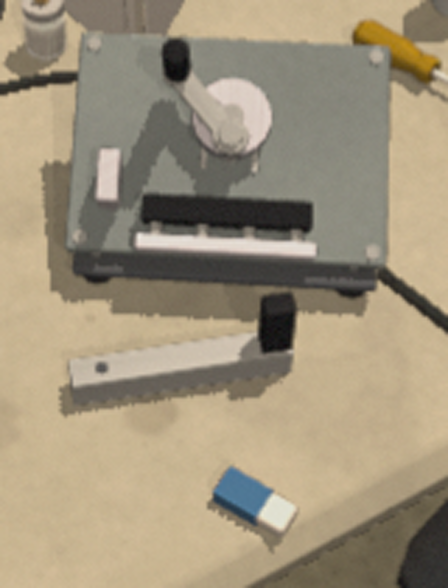

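```bash
cat > fit.py <<'E'
from h import *
from scipy.optimize import least_squares
def face(p):
    T=np.eye(4); T[:3,:3]=(R.from_euler('z',p[2])*R.from_euler('y',-0.5)).as_matrix(); T[:3,3]=[p[0],p[1],.072]; return T
def ap(T,P): return np.asarray(P)@T[:3,:3].T+T[:3,3]
E
python3 - <<'E'
from fit import *
t=load("top0"); s=load("scene0")
C=np.array([[75,105,0],[75,-105,0],[-75,105,0],[-75,-105,0],[-38,55,21],[-38,-55,21]])/1e3
ut=np.array([[38,398],[318,38],[278,575],[526,235],[291,465],[430,275]])/4.4+[260,140]
us=np.array([[82,35],[390,42],[70,250],[383,262],[143,196],[312,202]])/2.8+[270,210]
w=np.ones((6,1))
def f(p): return np.r_[proj(t,ap(face(p),C))-ut, proj(s,ap(face(p),C))-us].ravel()
r=least_squares(f,[.55,-.17,.93]); print(r.x,np.degrees(r.x[2])); print(r.fun.reshape(-1,2).round(1))
for nm,c,u in(("t",t,ut),("s",s,us)):
    g=lambda p: (proj(c,ap(face(p),C))-u).ravel()
    print(nm,least_squares(g,r.x).x)
np.save("face.npy",r.x)
Tf=face(r.x)
for a in(0,):
    kn=ap(Tf,[.003+.055*np.cos(.75),.055*np.sin(.75),.078]); print("knob top",kn,(proj(t,kn)-[260,140])*4.4,(proj(s,kn)-[270,210])*2.8)
print("stop",(proj(t,ap(Tf,[[-.028,.070,.034]]))-[260,140])*4.4,(proj(s,ap(Tf,[[-.028,.070,.034]]))-[270,210])*2.8)
# bar
B=np.array([[-10,70,24],[10,70,24],[-8,-50,67],[-8,-70,67],[8,-70,67],[8,-50,67]])/1e3
bt=np.array([[445,668],[407,655],[552,440],[565,402],[538,388],[515,428]])/4.4+[260,140]
Bs=np.array([[-10,70,24],[10,70,24],[8,-50,67],[8,-70,67]])/1e3
print("bar corners from top z=.024",onz(t,bt[:2],.024),"handle",onz(t,bt[2:],.067).mean(0))
def bp(p): 
    T=np.eye(4);T[:3,:3]=R.from_euler('z',p[2]).as_matrix();T[:3,3]=[p[0],p[1],0];return T
nose=onz(t,bt[:2],.024).mean(0);h=onz(t,bt[2:],.067).mean(0);d=(nose-h)[:2]; 
y0=np.arctan2(d[1],d[0])-np.pi/2
g=lambda p:(proj(t,ap(bp(p),B))-bt).ravel()
r=least_squares(g,[*(nose[:2]*.5+h[:2]*.5),y0]);print(r.x,np.degrees(r.x[2]),r.fun.reshape(-1,2).round(1)); np.save("bar.npy",r.x)
Q=ap(bp(r.x),np.r_[B,np.array([[-10,70,0],[10,70,0]])/1e3]); print("scene crop pred",((proj(s,Q)-[270,210])*2.8).round())
print("handle",ap(bp(r.x),[0,-.06,.047]))
E
```

```text
[ 0.54843859 -0.19724639  0.90987565] 52.132034596144614
[[-0.   0.8]
 [ 0.1 -2.2]
 [-1.3  0.4]
 [ 0.8 -1.5]
 [ 2.  -0.8]
 [ 2.3 -0.7]
 [-1.7 -1.5]
 [-0.6  0.5]
 [-2.8  0.1]
 [ 1.1  1.4]
 [-0.9 -1.4]
 [ 0.1 -0.7]]
t [ 0.54716898 -0.19598426  0.90434042]
s [ 0.54935389 -0.19832393  0.91650634]
knob top [ 0.51918293 -0.17379595  0.16118318] [[248.01112917 354.44701875]] [[172.28686389  46.55995403]]
stop [[276.87221833 483.05472389]] [[116.93519436 171.78192094]]
bar corners from top z=.024 [[ 0.37881619 -0.2677886   0.024     ]
 [ 0.3855895  -0.2494729   0.024     ]] handle [ 0.49798478 -0.31184725  0.067     ]
[ 0.44421111 -0.28713845  1.14015778] 65.32622896683846 [[-0.3  1.1]
 [-0.3  0.4]
 [-0.3 -0.2]
 [ 0.5 -0.4]
 [-0.5 -0.3]
 [ 0.9 -0.5]]
scene crop pred [[ 66. 388.]
 [ 62. 360.]
 [261. 317.]
 [294. 313.]
 [288. 291.]
 [256. 296.]
 [ 68. 408.]
 [ 64. 381.]]
handle [ 0.49873307 -0.31218552  0.047     ]
```

Run:
```python
from fit import *
t=load("top0"); s=load("scene0"); Tf=face(np.load("face.npy"))
print("V top",onz(t,[[240,183],[195,120],[77,192],[93,122]],.263).round(3).tolist(),onz(s,[[318,130],[344,98],[243,75]],.263).round(3).tolist())
print("V bot",onz(t,[[258,207]],0).round(3),onz(s,[[318,221]],0).round(3))
print("jar",onz(t,[[228,222]],.072),"cup",onz(t,[[221,270]],.042))
q=np.linspace(0,1.5,4)
k=np.c_[.003+.055*np.cos(.75-q),.055*np.sin(.75-q),q*0+.06]
print("knob",ap(Tf,k).round(3)); 
inv=np.linalg.inv(Tf); print("V in face dir", ap(inv,[.615,-.03,.263]))
print("faceaxes",Tf[:3,:3].round(3)); print("compressor top",onz(t,[[115,240],[172,240],[105,330],[172,330]],.216).round(3).tolist())
```

```text
V top [[0.572, -0.051, 0.263], [0.679, 0.023, 0.263], [0.566, 0.221, 0.263], [0.684, 0.196, 0.263]] [[0.579, -0.045, 0.263], [0.681, 0.017, 0.263], [0.564, 0.209, 0.263]]
V bot [[ 0.569 -0.048  0.   ]] [[ 0.599 -0.01   0.   ]]
jar [[0.52995458 0.00532583 0.072     ]] cup [[0.43232506 0.0271979  0.042     ]]
knob [[ 0.524 -0.167  0.145]
 [ 0.55  -0.173  0.152]
 [ 0.572 -0.189  0.152]
 [ 0.584 -0.213  0.145]]
V in face dir [0.24329307 0.05011778 0.08473173]
faceaxes [[ 0.539 -0.789 -0.294]
 [ 0.693  0.614 -0.378]
 [ 0.479  0.     0.878]]
compressor top [[0.488, 0.177, 0.216], [0.486, 0.076, 0.216], [0.333, 0.196, 0.216], [0.332, 0.078, 0.216]]
```

```bash
python3 -m creep '{"jaw":[-1,-1,-1,-1,-1,-1,-1,-1,-1,-1],"translation":[[-0.04,0,0],[-0.04,0,0],[-0.04,0,0],[0,0.032,-0.036],[0,0.032,-0.036],[0,0.032,-0.036],[0,0.032,-0.036],[0,0.032,-0.036],[0,0.032,-0.036],[0,0.032,-0.036]],"roll":[0,0,0,0,0,0,0,0,0,0]}'
cat > go.py <<'E'
from fit import *
import sys
def rel(target,yaw=None):
    T=tool(); d=T[:3,:3].T@(np.array(target)-T[:3,3]); y=np.degrees(np.arctan2(T[1,1],T[0,1]))
    print("tool delta",d.round(4),"len",np.linalg.norm(d).round(3),"yaw",y.round(2), "roll(rad)",None if yaw is None else np.radians((y-yaw+180)%360-180).round(4))
    return d
E
python3 -c "
from go import *
s=get_state();print(s['time_s'],s['tcp_pos'],s['joints'].round(1));rel([.499,-.312,.345],155.3)"
```

```text
time_s: 1.15
tcp_pos: [0.3973, 0.3286, 0.3466]
eef_rot: [-75.5, 90.0, 83.5]
contact_force: [1.2, 0.6, 1.2]
gripper_width: 0.0876
1.15 [0.39733366 0.32864006 0.34660505] [ 61.4   2.   -7.3  -0.  -80.6   7.6]
tool delta [ 0.0015  0.5617 -0.3245] len 0.649 yaw -111.0 roll(rad) 1.6354
```

```bash
python3 -m creep '{"jaw":[-1,-1,-1,-1,-1,-1,-1,-1,-1,-1],"translation":[[0,0.0417,-0.024],[0,0.0417,-0.024],[0,0.0417,-0.024],[0,0.0417,-0.024],[0,0.0417,-0.024],[0,0.0417,-0.024],[0,0.0417,-0.024],[0,0.0417,-0.024],[0,0.0417,-0.024],[0,0.0417,-0.024]],"roll":[0,0,0,0,0,0,0,0,0,0]}'
python3 -c "
from go import *
s=get_state();print(s['time_s'],s['tcp_pos'],s['joints'].round(1));rel([.499,-.312,.345],155.3)"
```

```text
time_s: 2.15
tcp_pos: [0.4712, -0.1468, 0.3467]
eef_rot: [-136.0, 90.0, 23.0]
contact_force: [1.0, 1.1, -0.0]
gripper_width: 0.0878
2.15 [ 0.47117516 -0.14676248  0.34669315] [  5.6  -0.3  -9.7  -0.  -80.6  63.4]
tool delta [ 0.0017  0.1443 -0.0852] len 0.168 yaw -111.01 roll(rad) 1.6352
```

```bash
python3 -m creep '{"jaw":[-1,-1,-1,-1,-1,-1,-1,-1,-1,-1],"translation":[[0,0.036,-0.0213],[0,0.0324,-0.0264],[0,0.0281,-0.031],[0,0.0233,-0.0348],[0.02,0,0],[0.02,0,0],[0.02,0,0],[0.02,0,0],[0.02,0,0],[0.02,0,0]],"roll":[0.149,0.149,0.149,0.149,0.149,0.149,0.149,0.149,0.149,0.149]}'
python3 - <<'E'
from go import *
s=get_state();print(s['time_s'],s['tcp_pos'],s['joints'].round(1));rel([.499,-.312,.345],155.3)
np.save("pics/w1T.npy",tool(s)); snap("wrist","w1")
E
```

```text
time_s: 3.15
tcp_pos: [0.4992, -0.3097, 0.2256]
eef_rot: [80.1, 90.0, 153.4]
contact_force: [0.1, 0.5, -0.3]
gripper_width: 0.0873
3.15 [ 0.49921642 -0.30966402  0.22556098] [-12.8  12.4 -10.8  -0.  -66.8  -4. ]
tool delta [-0.1194 -0.0004 -0.0023] len 0.119 yaw 163.26 roll(rad) 0.1389
```

View pics/w1.png

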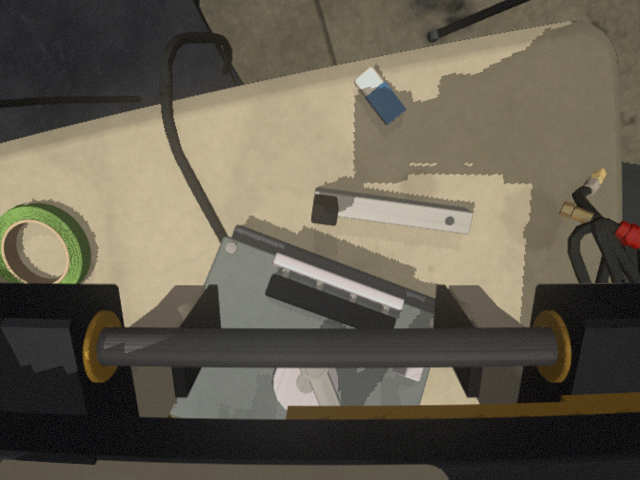

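The wrist view shows the bar from its handle at about (325,209) to its nose at (472,220), with the guide below it. I'll refine the pose from an enlarged crop.

Run:
```python
from h import *
crop("w1",300,170,490,245,4.2); crop("w1",160,220,480,420,2.5)
```

```text
(no output)
```

View pics/w1_c300_170.png

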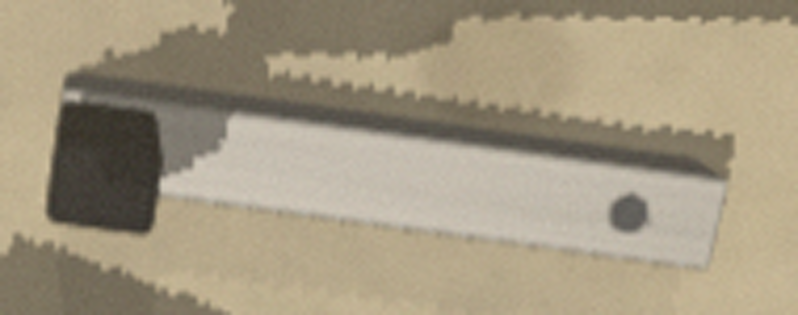

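View pics/w1_c160_220.png

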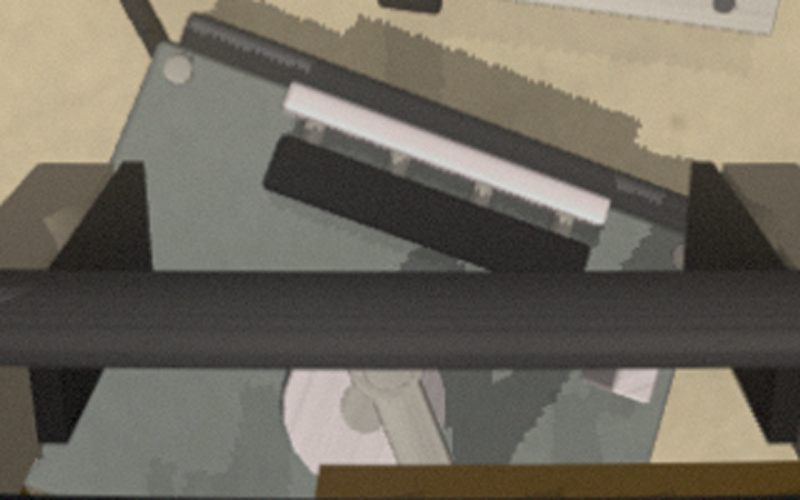

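Run:
```python
from go import *
w=load("w1"); Tc=np.load("pics/w1T.npy")@np.array(w["tool_from_camera"])
def bp(p): 
    T=np.eye(4);T[:3,:3]=R.from_euler('z',p[2]).as_matrix();T[:3,3]=[p[0],p[1],0];return T
B=np.array([[-10,70,24],[10,70,24],[-10,-70,24],[10,-50,24]])/1e3
u=np.array([[727,180],[707,266],[65,93],[160,197]])/4.2+[300,170]
r=least_squares(lambda p:(proj(w,ap(bp(p),B),Tc)-u).ravel(),np.load("bar.npy")); print(r.x,np.degrees(r.x[2]),r.fun.reshape(-1,2).round(1))
print("handle",ap(bp(r.x),[0,-.06,.05]))
print("pred handle top", (proj(w,ap(bp(r.x),np.array([[-8,-50,67],[-8,-70,67],[8,-70,67],[8,-50,67],[8,-70,24]])/1e3),Tc)-[300,170])*4.2)
np.save("bar2.npy",r.x)
h=ap(bp(r.x),[0,-.06,.05]); h[2]-=.019
rel(h,np.degrees(r.x[2])+90)
# face
C=np.array([[-75,-105,0],[-38,-55,21],[-38,55,21],[-75,105,0]])/1e3
uf=np.array([[160,40],[265,186],[500,270],[690,232]])/2.5+[160,220]
print("face pred",((proj(w,ap(face(np.load('face.npy')),C),Tc)-[160,220])*2.5).round(), uf)
```

```text
[ 0.44471389 -0.28734935  1.1505966 ] 65.92432935117633 [[ 1.5 -0.5]
 [ 1.3  0.9]
 [-0.1 -0.4]
 [-2.7  0.3]]
handle [ 0.49949433 -0.31182592  0.05      ]
pred handle top [[166.85455841 156.43830916]
 [ 57.12953559 142.60162817]
 [ 46.69696768 227.84725167]
 [155.01893094 241.32767961]
 [ 53.99062922 176.97798848]]
tool delta [ 0.1908 -0.0037 -0.0026] len 0.191 yaw 162.68 roll(rad) 0.118
face pred [[156.  40.]
 [258. 188.]
 [575. 299.]
 [711. 241.]] [[224.  236. ]
 [266.  294.4]
 [360.  328. ]
 [436.  312.8]]
```

```bash
python3 -m creep '{"jaw":[-1,-1,-1,-1,-1,-1,-1,-1,-0.3,0.3],"translation":[[0,-0.0037,-0.0026],[0.03,0,0],[0.03,0,0],[0.03,0,0],[0.03,0,0],[0.03,0,0],[0.03,0,0],[0.0108,0,0],[0,0,0],[0,0,0]],"roll":[0.118,0,0,0,0,0,0,0,0,0]}' 30
python3 - <<'E'
from go import *
s=get_state();print(s['time_s'],s['tcp_pos'],s['gripper_width']);rel([.4995,-.3118,.031],155.9)
E
```

```text
time_s: 4.2
tcp_pos: [0.5031, -0.3136, 0.037]
eef_rot: [-100.3, 89.9, -33.3]
contact_force: [0.2, 0.1, 0.5]
gripper_width: 0.077
4.2 [ 0.50313452 -0.31362995  0.0369561 ] 0.07702616869454987
tool delta [0.006  0.0041 0.0003] len 0.007 yaw 156.93 roll(rad) 0.018
```

```bash
python3 -m creep '{"jaw":[0.3,0.3,0.6,1,1,1,1,1,1,1],"translation":[[0.004,0.003,0],[0,0,0],[0,0,0],[0,0,0],[0,0,0],[0,0,0],[0,0,0],[0,0,0],[0,0,0],[0,0,0]],"roll":[0.01,0,0,0,0,0,0,0,0,0]}' 40
python3 - <<'E'
from go import *
s=get_state();print(s['time_s'],s['tcp_pos'],s['gripper_width']);rel([.4995,-.3118,.031],155.9)
snap("wrist","w2")
E
```

```text
time_s: 5.2
tcp_pos: [0.4996, -0.3121, 0.0318]
eef_rot: [-101.6, 90.0, -35.3]
contact_force: [0.7, -0.2, -0.4]
gripper_width: 0.0196
5.2 [ 0.49963747 -0.31212337  0.03178427] 0.019594768438228553
tool delta [0.0008 0.0003 0.0002] len 0.001 yaw 156.29 roll(rad) 0.0067
```

View pics/w2.png

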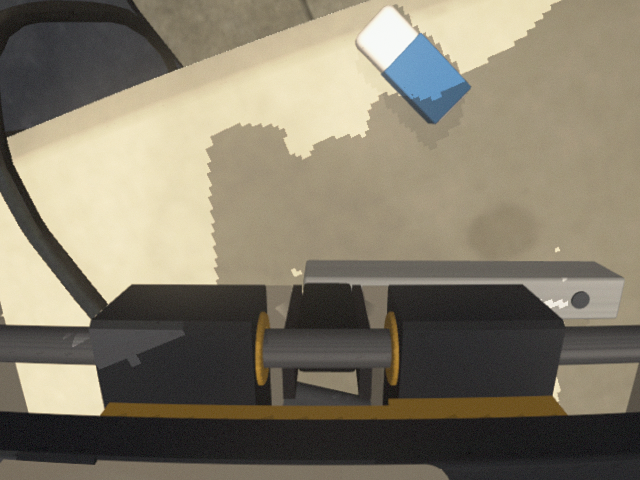

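```bash
cat > ov.py <<'E'
from fit import *
def ov(fn,c,p,box,s,out,T=None,barp=None):
    x0,y0,x1,y1=box; im=cv2.resize(cv2.imread(f"pics/{fn}.png")[y0:y1,x0:x1],None,fx=s,fy=s,interpolation=cv2.INTER_CUBIC)
    def pl(P,col,cl=True):
        q=((proj(c,ap(face(p),np.array(P)/1e3),T)-[x0,y0]+.5)*s-.5)
        cv2.polylines(im,[np.round(q*16).astype(np.int32)],cl,col,1,cv2.LINE_AA,4)
    pl([[75,105,0],[75,-105,0],[-75,-105,0],[-75,105,0]],(0,255,0))
    pl([[-38,55,21],[-38,-55,21]],(0,0,255),False)
    pl([[-28-17,70,34],[-28+17,70,34]],(255,0,0),False)
    a=np.linspace(0,6.28,60); pl(np.c_[18+26*np.cos(a),26*np.sin(a),a*0+19],(0,255,255))
    pl([[3+55*np.cos(.75),55*np.sin(.75),28],[3+55*np.cos(.75),55*np.sin(.75),78]],(255,0,255),False)
    cv2.imwrite(f"pics/{out}.png",im)
E
python3 - <<'E'
from ov import *
p=np.load("face.npy")
ov("top0",load("top0"),p,(260,140,400,280),4.2,"ovt")
ov("scene0",load("scene0"),p,(280,210,420,320),5,"ovs")
w=load("w1"); ov("w1",w,p,(200,220,460,420),3,"ovw",np.load("pics/w1T.npy")@np.array(w["tool_from_camera"]))
E
```

```text
(no output)
```

View pics/ovt.png

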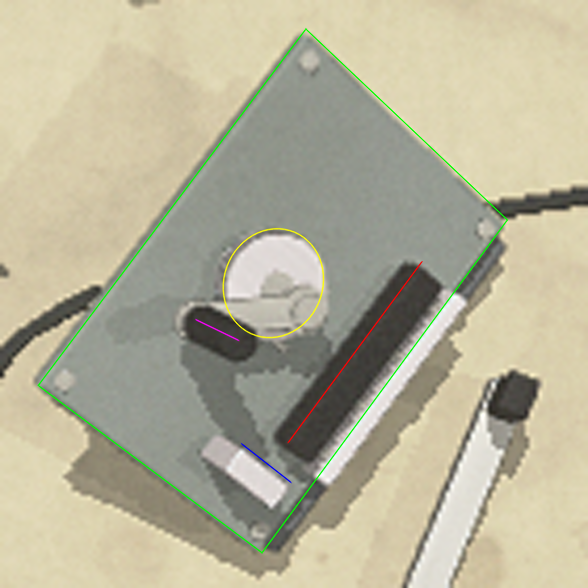

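View pics/ovs.png

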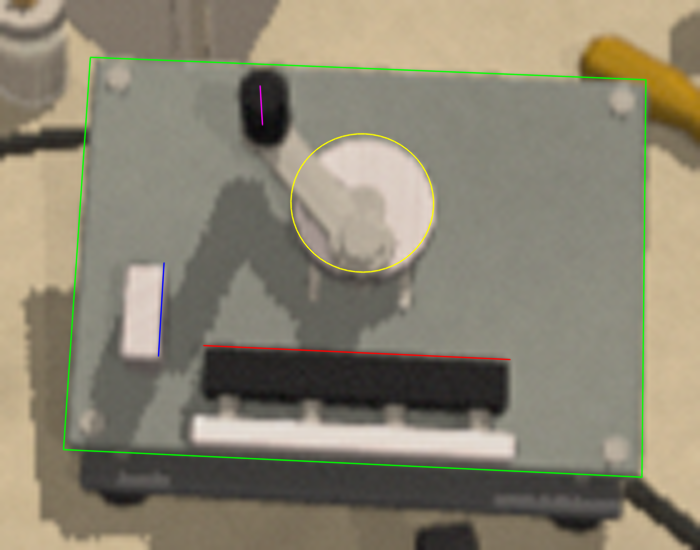

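View pics/ovw.png

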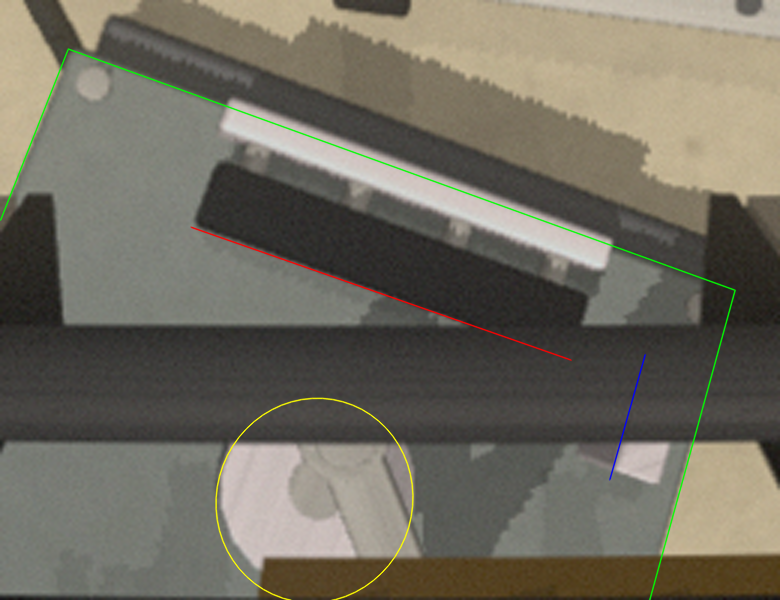

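```bash
python3 - <<'E'
from ov import *
t=load("top0"); s=load("scene0"); w=load("w1"); Tw=np.load("pics/w1T.npy")@np.array(w["tool_from_camera"])
C=np.array([[75,105,0],[75,-105,0],[-75,105,0],[-75,-105,0],[-38,55,21],[-38,-55,21]])/1e3
ut=np.array([[38,398],[318,38],[278,575],[526,235]])/4.4+[260,140]
us=np.array([[82,35],[390,42],[70,250],[383,262],[143,196],[312,202]])/2.8+[270,210]
uw=np.array([[160,40],[265,186]])/2.5+[160,220]
f=lambda p:np.r_[proj(t,ap(face(p),C[:4]))-ut,proj(s,ap(face(p),C))-us,(proj(w,ap(face(p),C[[3,5]]),Tw)-uw)].ravel()
r=least_squares(f,np.load("face.npy"),loss='soft_l1'); print(r.x,r.fun.reshape(-1,2).round(1)); np.save("face2.npy",r.x)
# target TCP: level bar, e=-19mm lower edge; handle y=-100
Tf=face(r.x); e=-.019
P=ap(Tf,[e,-.100,0]); u=np.array([np.cos(r.x[2]),np.sin(r.x[2]),0])
g=P-u*.010+[0,0,.050]; print("contact grip",g,"TCP",g-[0,0,.019],"yaw",np.degrees(r.x[2])+90)
E
python3 -m creep '{"jaw":[1,1,1,1,1,1,1,1,1,1],"translation":[[-0.02,0,0],[-0.03,0,0],[-0.03,0,0],[-0.03,0,0],[-0.03,0,0],[0,0,0],[0,0,0],[0,0,0],[0,0,0],[0,0,0]],"roll":[0,0,0,0,0.1,0.13,0,0,0,0]}' 50
python3 - <<'E'
from h import *
print(get_state()['time_s'],get_state()['gripper_width']);np.save("pics/T3.npy",tool());snap("wrist","w3"); snap("scene","s3")
crop("s3",240,100,440,350,2.4)
E
```

```text
[ 0.54751341 -0.19735347  0.90678115] [[-0.   1.1]
 [ 0.3 -1.7]
 [-1.4  0.9]
 [ 0.9 -0.9]
 [-2.  -1.4]
 [-0.8  0.8]
 [-3.3  0.3]
 [ 0.6  1.8]
 [-1.4 -1.2]
 [-0.3 -0.4]
 [-0.4 -0.8]
 [-1.6  0.3]]
contact grip [ 0.60982702 -0.27998833  0.11289091] TCP [ 0.60982702 -0.27998833  0.09389091] yaw 141.95473257583635
time_s: 6.25
tcp_pos: [0.4991, -0.312, 0.1709]
eef_rot: [111.4, 89.9, 164.6]
contact_force: [0.9, -1.1, -2.3]
gripper_width: 0.0199
6.25 0.01990517479491324
```

View pics/w3.png

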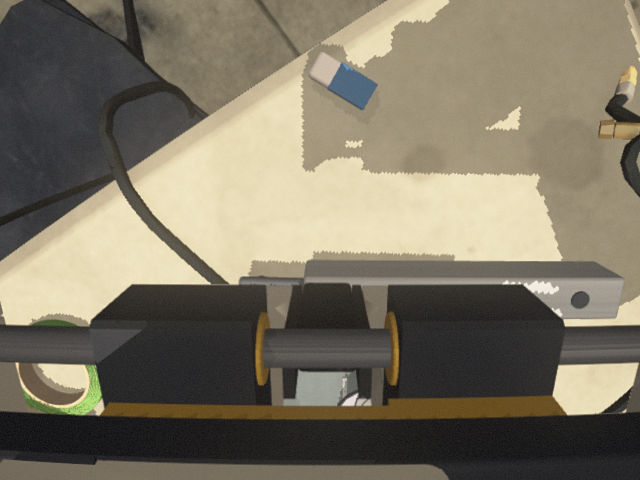

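View pics/s3.png

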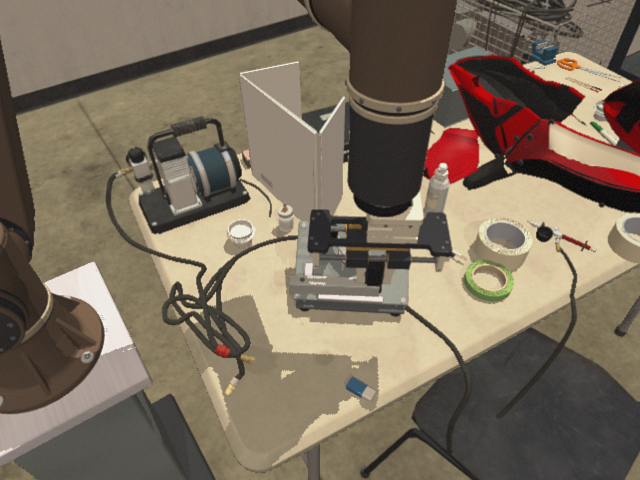

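Run:
```python
from go import *
rel([.6098,-.2800,.112],141.95); print(get_state()['contact_force'])
```

```text
tool delta [ 0.0591 -0.0693  0.0919] len 0.129 yaw 143.16 roll(rad) 0.0211
[-0.42904657  0.69962748 -2.5067558 ]
```

```bash
python3 -m creep '{"jaw":[1,1,1,1,1,1,1,1,1,1],"translation":[[0,-0.0173,0.023],[0,-0.0173,0.023],[0,-0.0173,0.023],[0,-0.0173,0.023],[0.02,0,0],[0.02,0,0],[0.019,0,0],[0,0,0],[0,0,0],[0,0,0]],"roll":[0.021,0,0,0,0,0,0,0,0,0]}' 50
python3 - <<'E'
from go import *
s=get_state();print(s['time_s'],s['contact_force'],s['joints'].round(1));rel([.6098,-.2800,.0939],141.95);np.save("pics/T4.npy",tool());snap("wrist","w4"); snap("scene","s4"); snap("top","t4")
crop("s4",280,200,430,330,5); crop("t4",260,140,400,280,4.2)
E
```

```text
time_s: 7.35
tcp_pos: [0.6127, -0.2833, 0.1161]
eef_rot: [-88.4, 89.7, -36.3]
contact_force: [0.6, -2.5, 15.1]
gripper_width: 0.0218
7.35 [ 0.60010846 -2.47437667 15.05977017] [ -8.2  25.   -7.6   0.2 -57.1 -29.8]
tool delta [0.0222 0.0045 0.0008] len 0.023 yaw 142.02 roll(rad) 0.0013
```

View pics/w4.png

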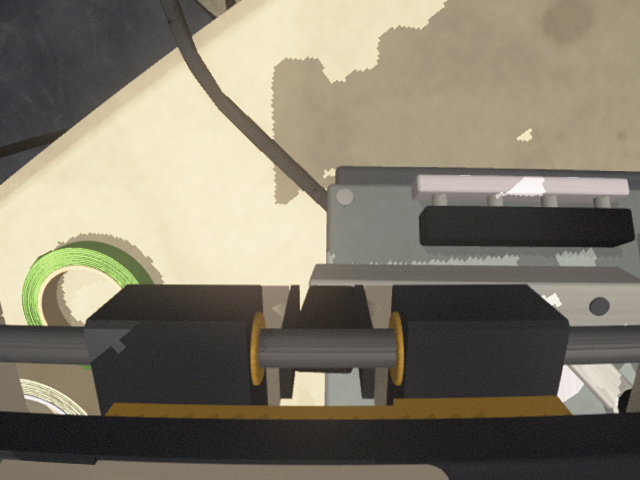

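View pics/s4_c280_200.png

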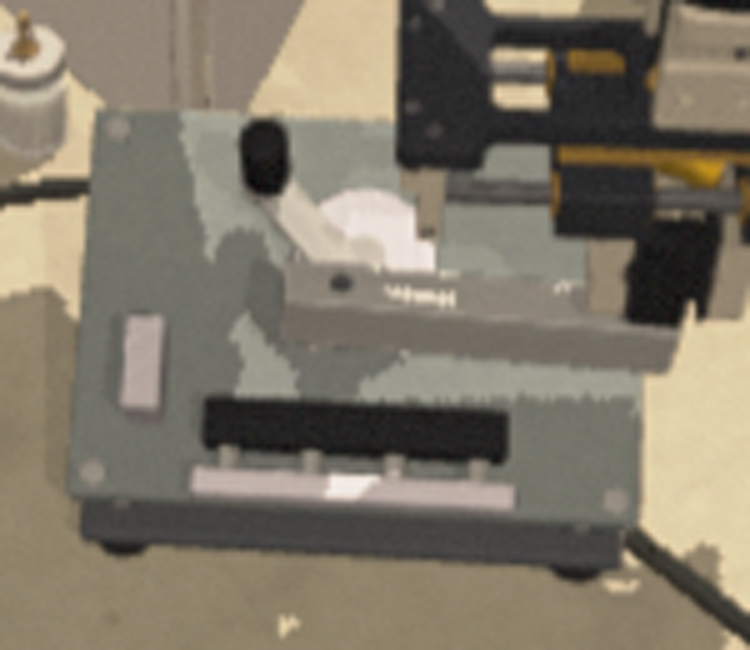

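View pics/t4_c260_140.png

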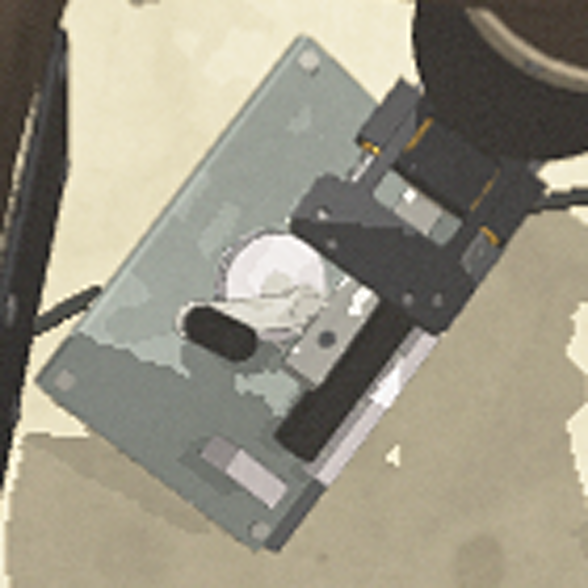

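```bash
python3 -m creep '{"jaw":[1,1,1,1,1,1,1,1,1,1],"translation":[[-0.01,0,0],[0,0.004,-0.004],[0.004,0,0],[0.004,0,0],[0.004,0,0],[0.004,0,0],[0.004,0,0],[0,0,0],[0,0,0],[0,0,0]],"roll":[0,0,0,0,0,0,0,0,0,0]}' 50
python3 - <<'E'
from go import *
s=get_state();print(s['time_s'],s['contact_force'],s['moment']);rel([.6098,-.2800,.0939],141.95);snap("scene","s5");crop("s5",280,200,430,330,5);
E
```

```text
time_s: 8.5
tcp_pos: [0.6045, -0.2828, 0.102]
eef_rot: [136.4, 89.9, -171.7]
contact_force: [0.2, -3.8, 1.0]
gripper_width: 0.0195
8.5 [ 0.2131379  -3.81934958  0.98589159] [-1.11835161 -0.10146431  0.27851268]
tool delta [ 0.0081 -0.0025  0.0054] len 0.01 yaw 141.9 roll(rad) -0.0008
```

View pics/s5_c280_200.png

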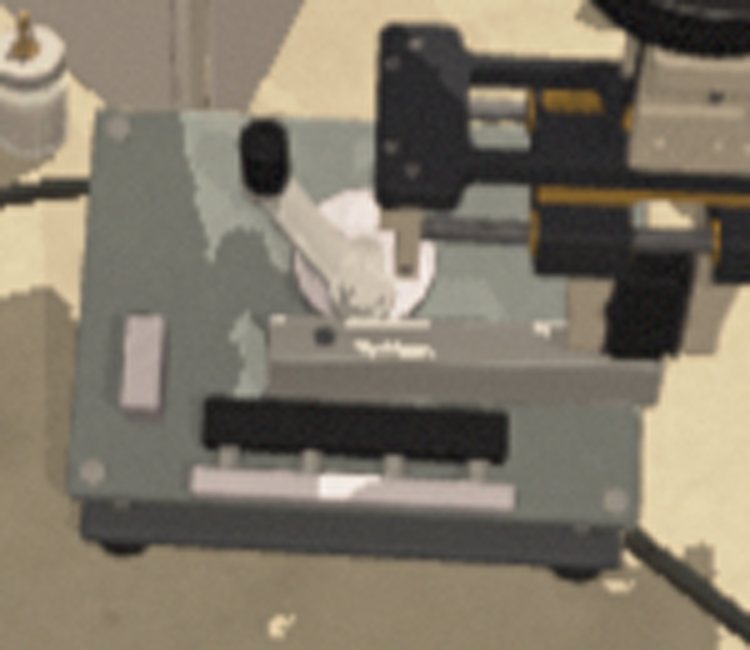

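```bash
python3 -m creep '{"jaw":[1,1,1,1,1,1,1,1,1,1],"translation":[[0,0,-0.0015],[0.0015,0,0],[0.0015,0,0],[0.0015,0,0],[0.0015,0,0],[0,0,0],[0,0,0],[0,0,0],[0,0,0],[0,0,0]],"roll":[0,0,0,0,0,0,0,0,0,0]}' 20
python3 - <<'E'
from go import *
s=get_state();print(s['time_s'],s['contact_force'],s['moment']);rel([.6098,-.2800,.0939],141.95);snap("scene","s6");crop("s6",280,200,430,330,5);
E
```

```text
time_s: 9.55
tcp_pos: [0.604, -0.2837, 0.0973]
eef_rot: [-148.1, 90.0, -96.2]
contact_force: [-1.4, -0.8, 5.7]
gripper_width: 0.0202
9.55 [-1.35101584 -0.79150987  5.71644656] [0.20601143 1.08162266 0.1174888 ]
tool delta [ 0.0034 -0.0023  0.0065] len 0.008 yaw 141.91 roll(rad) -0.0007
```

View pics/s6_c280_200.png

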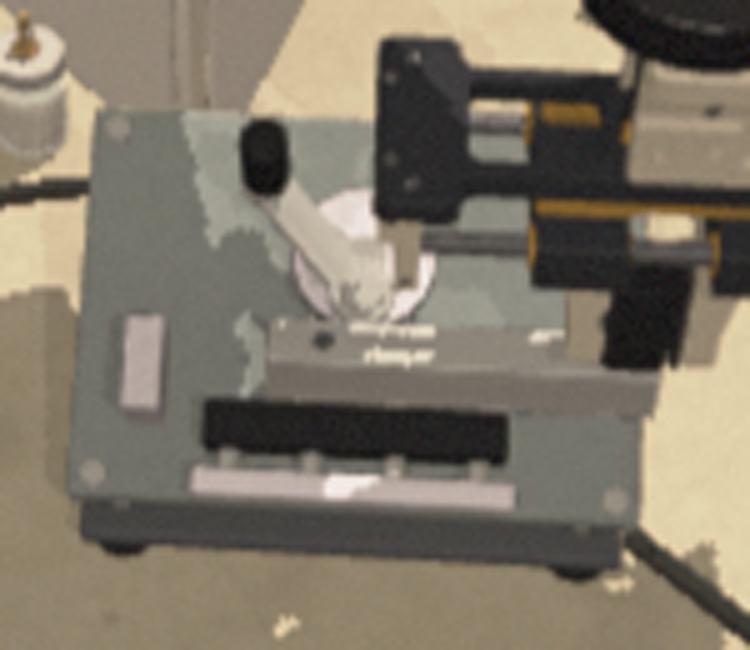

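```bash
python3 -m creep '{"jaw":[0.5,0.45,0.4,0.4,0.4,0.4,0.4,0.4,0.4,0.4],"translation":[[0,0,0],[0,0,0],[0,0,0],[0,0,0],[0,0,0],[0,0,0],[0,0,0],[0,0,0],[0,0,0],[0,0,0]],"roll":[0,0,0,0,0,0,0,0,0,0]}' 10
python3 - <<'E'
from go import *
s=get_state();print(s['time_s'],s['contact_force'],s['moment'],s['gripper_width']);snap("scene","s7");crop("s7",280,200,430,330,5); snap("wrist","w7")
E
```

```text
time_s: 10.6
tcp_pos: [0.604, -0.2837, 0.0968]
eef_rot: [-65.4, 90.0, -13.6]
contact_force: [-0.2, 0.1, -0.5]
gripper_width: 0.0263
10.6 [-0.16594596  0.09803903 -0.51613048] [ 0.05147496 -0.09105781 -0.02319255] 0.02633766092730634
```

View pics/s7_c280_200.png

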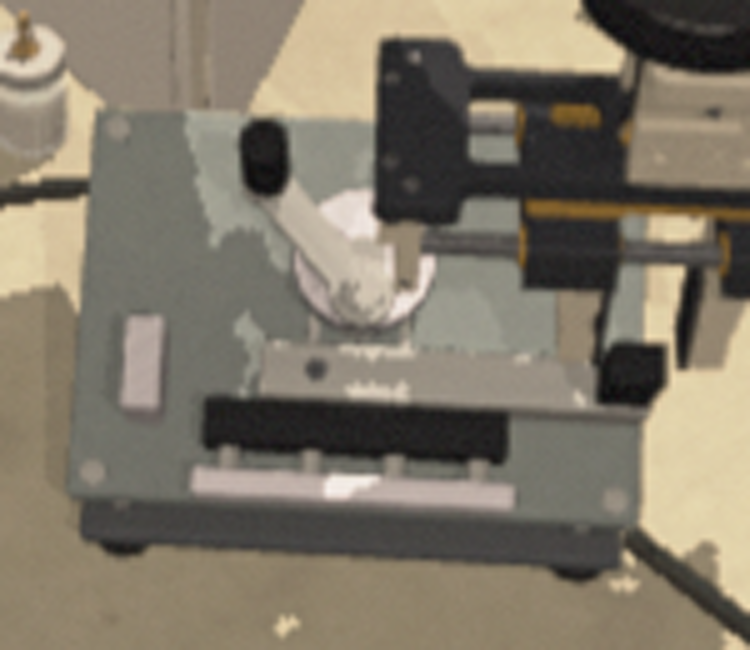

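View pics/w7.png

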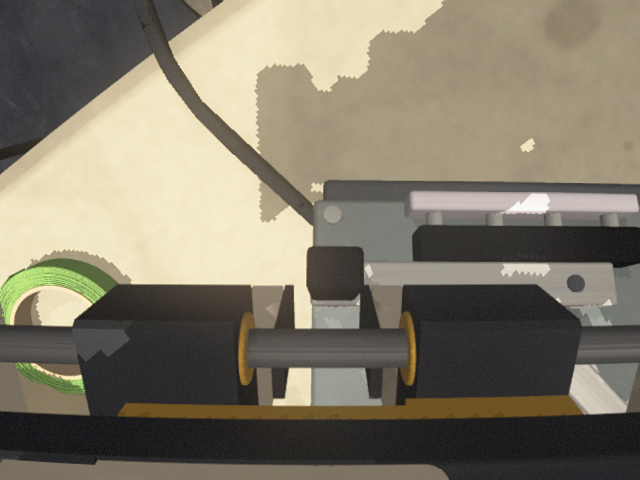

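```bash
python3 -m creep '{"jaw":[0.2,0.2,0.2,0.2,0.2,0.2,0.2,0.2,0.2,0.2],"translation":[[0,0,0],[0,0,0],[-0.03,0,0],[-0.03,0,0],[-0.03,0,0],[0,0,0],[0,0,0],[0,0,0],[0,0,0],[0,0,0]],"roll":[0,0,0,0,0,0,0,0,0,0]}' 10
python3 - <<'E'
from ov import *
s=get_state();print(s['time_s'],s['contact_force'],s['gripper_width'])
snap("scene","s8");np.save("pics/w8T.npy",tool());w=snap("wrist","w8")
p=np.load("face2.npy")
def bar(fn,c,box,sc,out,T=None,yn=32):
    ov(fn,c,p,box,sc,out,T); im=cv2.imread(f"pics/{out}.png")
    for P in ([[-38,yn,24],[-18,yn,24],[-18,yn-140,24],[-38,yn-140,24]],[[-20,yn-140,67],[-36,yn-140,67],[-36,yn-120,67],[-20,yn-120,67]]):
        q=(proj(c,ap(face(p),np.array(P)/1e3),T)-[box[0],box[1]]+.5)*sc-.5
        cv2.polylines(im,[np.round(q*16).astype(np.int32)],True,(255,128,0),1,cv2.LINE_AA,4)
    cv2.imwrite(f"pics/{out}.png",im)
bar("s8",load("s8"),(280,200,430,330),5,"ov8s")
bar("w8",w,(180,140,640,420),1.7,"ov8w",np.load("pics/w8T.npy")@np.array(w["tool_from_camera"]))
E
```

```text
time_s: 11.7
tcp_pos: [0.6037, -0.2836, 0.1858]
eef_rot: [117.1, 89.9, 169.0]
contact_force: [0.4, 0.3, -0.1]
gripper_width: 0.0352
11.7 [ 0.38403341  0.28174835 -0.12465734] 0.03519521578112399
```

View pics/ov8s.png

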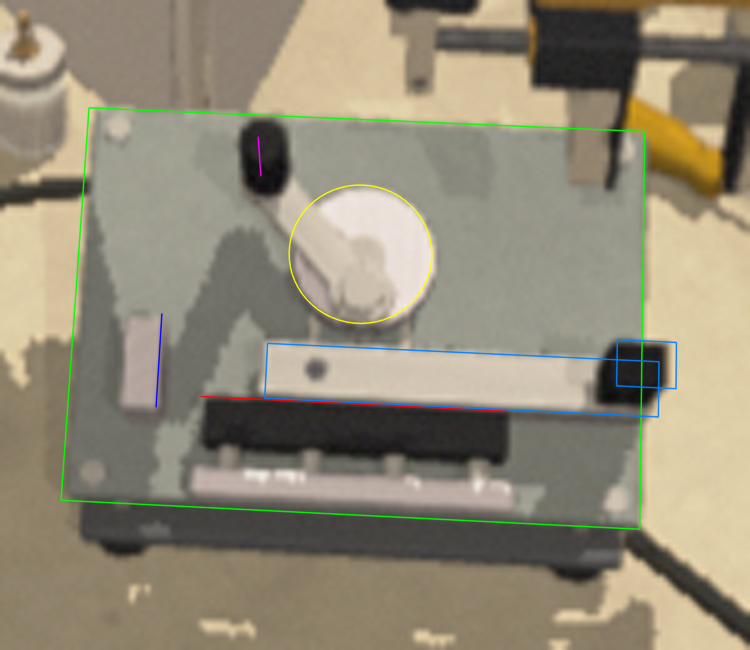

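View pics/ov8w.png

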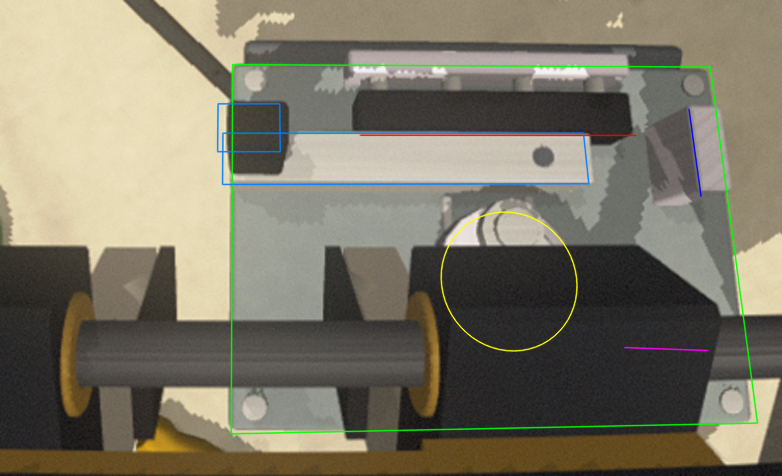

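```bash
cat > kn.py <<'E'
from go import *
pf=np.load("face2.npy"); Tf=face(pf); yaw=np.degrees(pf[2])+90
def ktcp(q,z=.057,b=.003,dy=0,dx=0):
    g=ap(Tf,[b+.055*np.cos(.75-q)+dx,.055*np.sin(.75-q)+dy,z]); return g-[0,0,.019]
def fp(): # grasp point in face frame at knob level
    T=tool(); g=T[:3,3]+[0,0,.019]; return ap(np.linalg.inv(Tf),g)
E
python3 - <<'E'
from kn import *
k=ktcp(0);print(k); rel([k[0],k[1],.1858],yaw); rel(k,yaw)
E
```

```text
[ 0.52453516 -0.16588387  0.12375395]
tool delta [0.0004 0.1351 0.0437] len 0.142 yaw 141.9 roll(rad) -0.0009
tool delta [0.0624 0.135  0.0438] len 0.155 yaw 141.9 roll(rad) -0.0009
```

```bash
python3 -m creep '{"jaw":[0,0,0,0,0,0,0,0,0,0],"translation":[[0,0.027,0.009],[0,0.027,0.009],[0,0.027,0.009],[0,0.027,0.009],[0,0.027,0.0078],[0,0,0],[0.02,0,0],[0.02,0,0],[0.022,0,0],[0,0,0]],"roll":[0,0,0,0,0,0,0,0,0,0]}' 10
python3 - <<'E'
from kn import *
s=get_state();print(s['time_s'],s['contact_force'],s['gripper_width'],fp()); rel(ktcp(0),yaw)
snap("wrist","w9");snap("scene","s9");crop("s9",280,180,430,310,5)
E
```

```text
time_s: 12.8
tcp_pos: [0.5231, -0.166, 0.122]
eef_rot: [123.9, 89.7, 175.8]
contact_force: [-0.3, 0.0, 0.5]
gripper_width: 0.0436
12.8 [-0.32576224  0.01309     0.48325325] 0.0436086935392709 [0.04156365 0.03858348 0.05592005]
tool delta [-0.0018 -0.0011  0.001 ] len 0.002 yaw 141.86 roll(rad) -0.0016
```

View pics/w9.png

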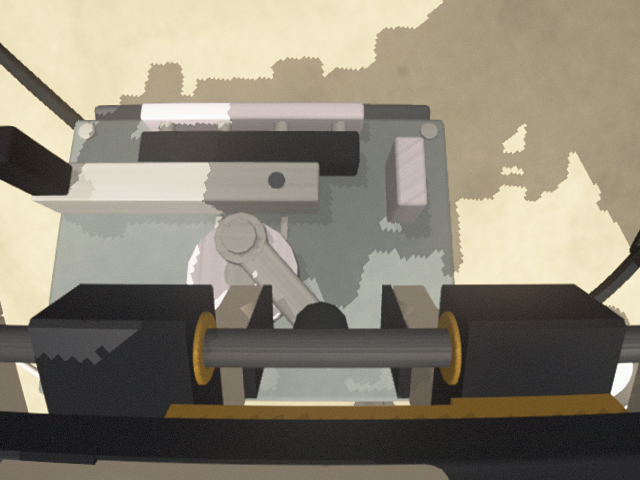

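View pics/s9_c280_180.png

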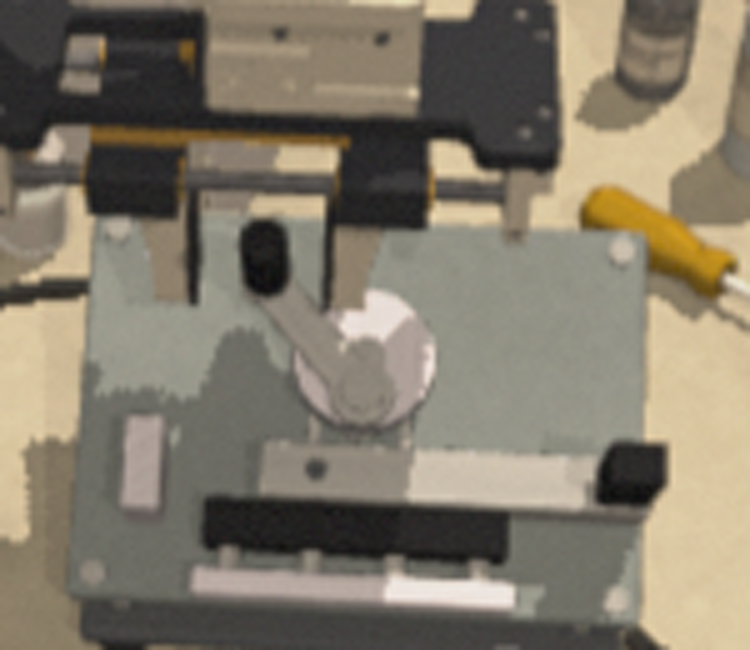

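```bash
python3 -m creep '{"jaw":[0.53,0.53,0.53,0.53,0.53,0.53,0.53,0.53,0.53,0.53],"translation":[[0,0,0],[-0.0025,-0.0065,0.0046],[-0.0015,-0.0046,0.0027],[-0.0012,-0.0049,0.0023],[-0.0011,-0.0051,0.0019],[-0.0008,-0.0052,0.0014],[-0.0005,-0.0054,0.001],[-0.0002,-0.0054,0.0004],[0,-0.0055,0],[0,0,0]],"roll":[0,0,0,0,0,0,0,0,0,0]}' 10
cat > chk.py <<'E'
from kn import *
import sys
def chk(n=6,tag=None):
    out=[]
    for i in range(n):
        s=get_state(); out.append(s['contact_force']);
        c=capture("wrist")
    f=np.mean(out,0); ff=Tf[:3,:3].T@f; sd=np.std(out,0).mean()
    g=fp(); w=s['gripper_width']; yk=g[1]+w/2-.009
    print("t",s['time_s'],"grasp face mm",(g*1e3).round(1),"w",round(w*1e3,1),"knob y",round(yk*1e3,1),"q~",round(.75-np.arcsin(np.clip(yk/.055,-1,1)),3),"F face",ff.round(2),"sd",sd.round(2))
    if tag: cv2.imwrite(f"pics/{tag}.png",c["image"][:,:,::-1])
if __name__=="__main__": chk(int(sys.argv[1]),sys.argv[2] if len(sys.argv)>2 else None)
E
python3 chk.py 4 w10
```

```text
time_s: 13.9
tcp_pos: [0.5672, -0.1812, 0.1331]
eef_rot: [131.3, 89.9, -176.8]
contact_force: [-3.0, 0.6, 1.7]
gripper_width: 0.0204
t 14.05 grasp face mm [60.4 -5.4 58. ] w 20.6 knob y -4.1 q~ 0.825 F face [-0.04  2.83  2.25] sd 0.47
```

View pics/w10.png

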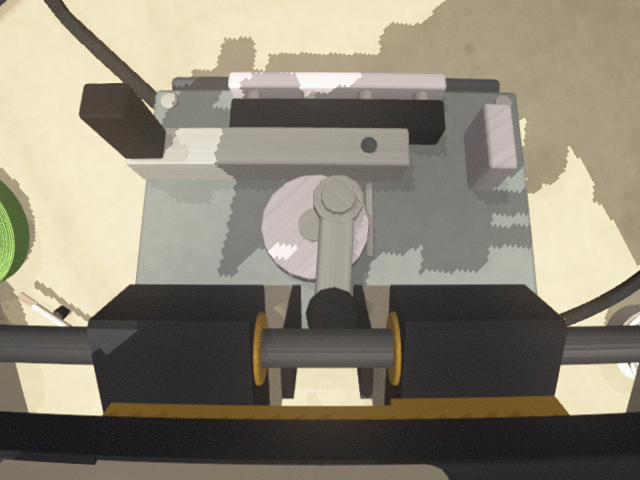

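Run:
```python
from h import *
crop("w10",230,100,440,290,3.7)
```

```text
(no output)
```

View pics/w10_c230_100.png

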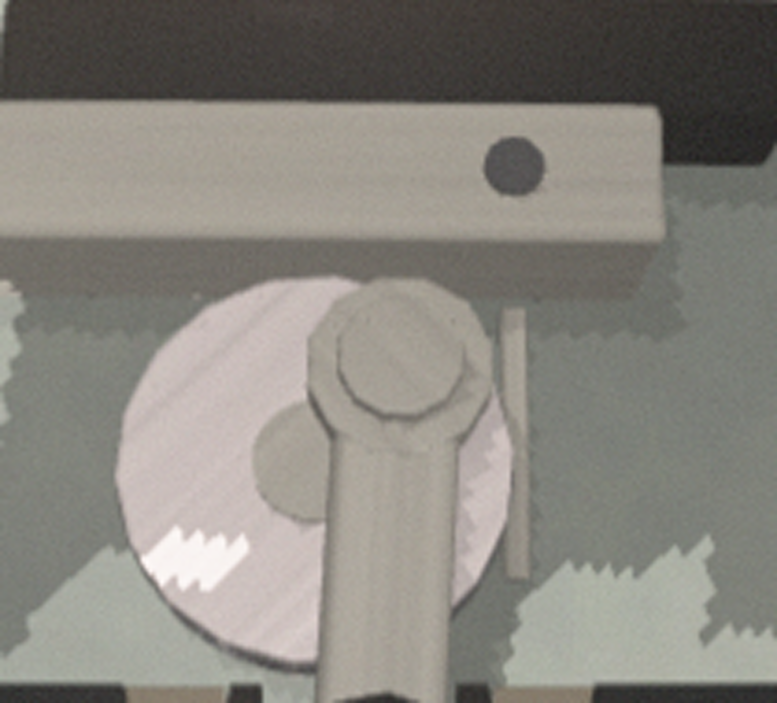

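```bash
cat > gap.py <<'E'
from kn import *
def onface(c,uv,z,T):
    o,d=ray(c,uv,T); n=Tf[:3,2]; p0=ap(Tf,[0,0,z]); 
    P=o+d*(((p0-o)@n)/(d@n))[:,None]; return ap(np.linalg.inv(Tf),P)
E
python3 - <<'E'
from gap import *
w=load("w9"); T=tool()@np.array(w["tool_from_camera"])
U=lambda a:np.array(a)/3.7+[230,100]
r=onface(w,U([[335,277],[118,475],[315,665],[512,450]]),.019,T)*1e3; b=onface(w,U([[10,238],[340,239],[660,240],[340,100],[10,99]]),.024,T)*1e3
bl=onface(w,U([[10,295],[340,297],[640,299]]),0,T)*1e3
print(r.round(1));print(b.round(1));print(bl.round(1))
print(onface(w,U([[290,463],[400,355]]),.019,T)*1e3)
E
```

```text
[[-14.9  -8.7  19. ]
 [ 12.3 -36.7  19. ]
 [ 36.9 -11.   19. ]
 [  9.   14.4  19. ]]
[[-18.6 -51.3  24. ]
 [-18.2  -7.9  24. ]
 [-18.1  34.   24. ]
 [-38.2  -8.   24. ]
 [-38.6 -52.3  24. ]]
[[-19.6 -56.5  -0. ]
 [-19.1  -8.2  -0. ]
 [-18.8  35.5   0. ]]
[[ 10.69724567 -14.42091136  19.        ]
 [ -3.96260903  -0.07505253  19.        ]]
```

```bash
python3 -m creep '{"jaw":[0.53,0.53,0.53,0.53,0.53,0.53,0.53,0.53,0.53,0.53],"translation":[[0.0002,-0.001,-0.0004],[0.0002,-0.001,-0.0004],[0.0002,-0.001,-0.0004],[0.0002,-0.001,-0.0004],[0.0002,-0.001,-0.0004],[0.0002,-0.001,-0.0004],[0.0002,-0.001,-0.0004],[0.0002,-0.001,-0.0004],[0.0002,-0.001,-0.0004],[0.0002,-0.001,-0.0004]],"roll":[0,0,0,0,0,0,0,0,0,0]}' 10
python3 chk.py 6 w11
```

```text
time_s: 15.1
tcp_pos: [0.5726, -0.1903, 0.1305]
eef_rot: [107.3, 90.0, 159.2]
contact_force: [-4.5, 1.4, 4.0]
gripper_width: 0.021
t 15.35 grasp face mm [ 55.7 -15.4  58. ] w 21.0 knob y -13.9 q~ 1.006 F face [-0.23  4.03  3.68] sd 0.47
```

```bash
python3 -m creep '{"jaw":[0.53,0.53,0.53,0.53,0.53,0.53,0.53,0.53,0.53,0.53],"translation":[[0,-0.0005,-0.0002],[0,-0.0005,-0.0001],[0,-0.0005,-0.0001],[0,-0.0005,-0.0001],[0,-0.0005,-0.0001],[0,-0.0005,-0.0001],[0,-0.0005,-0.0001],[0,-0.0005,-0.0001],[0,-0.0003,-0.0001],[0,-0.0002,-0.0001]],"roll":[0,0,0,0,0,0,0,0,0,0]}' 10
python3 chk.py 8 w12; cp pics/w9.npy pics/w12.npy; python3 -c "
from h import *
crop('w12',230,100,440,290,3.7)"
```

```text
time_s: 16.4
tcp_pos: [0.5754, -0.1938, 0.1304]
eef_rot: [64.9, 90.0, 116.8]
contact_force: [-3.6, 3.2, -0.6]
gripper_width: 0.0204
t 16.75 grasp face mm [ 54.7 -19.8  58.4] w 20.5 knob y -18.5 q~ 1.094 F face [-0.24  4.95 -1.55] sd 0.41
```

View pics/w12_c230_100.png

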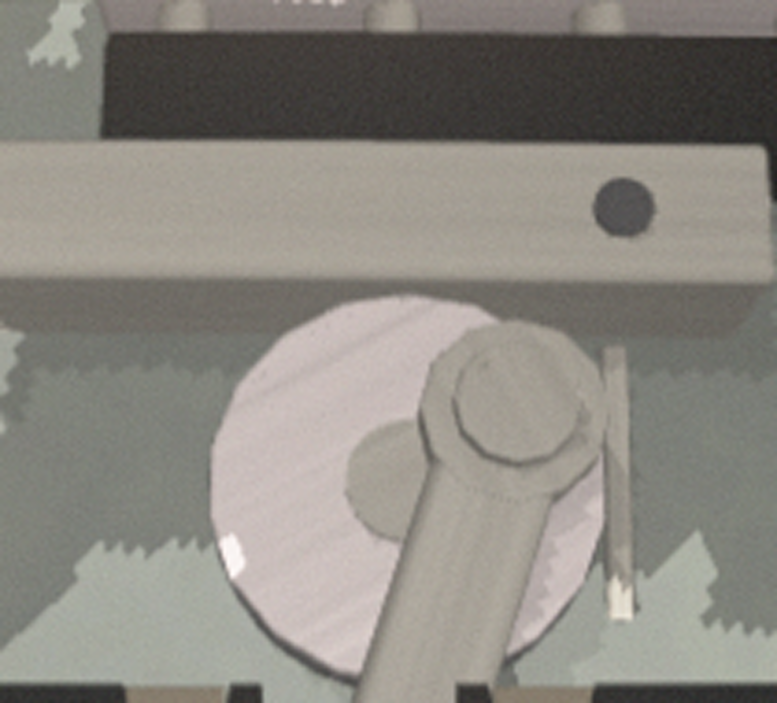

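Run:
```python
from gap import *
w=load("w9"); T=tool()@np.array(w["tool_from_camera"])
U=lambda a:np.array(a)/3.7+[230,100]
print((onface(w,U([[405,295],[211,480],[605,470]]),.019,T)*1e3).round(2),(onface(w,U([[405,279],[405,141],[768,283]]),.024,T)*1e3).round(2))
```

```text
[[-18.19 -13.65  19.  ]
 [  7.14 -38.97  19.  ]
 [  5.86  12.13  19.  ]] [[-18.52 -13.79  24.  ]
 [-38.08 -13.63  24.  ]
 [-18.06  33.65  24.  ]]
```

```bash
python3 -m creep '{"jaw":[0.53,0.53,0.53,0.53,0.53,0.53,0.53,0.53,0.53,0.53],"translation":[[0,-0.0002,-0.0001],[0,-0.0002,-0.0001],[0,-0.0002,-0.0001],[0,-0.0002,-0.0001],[0,-0.0002,-0.0001],[0,-0.0002,-0.0001],[0,-0.0002,-0.0001],[0,-0.0002,-0.0001],[0,-0.0002,0],[0,-0.0002,0]],"roll":[0,0,0,0,0,0,0,0,0,0]}' 10
python3 chk.py 8 w13
```

```text
time_s: 17.8
tcp_pos: [0.5763, -0.1954, 0.1302]
eef_rot: [83.1, 90.0, 135.0]
contact_force: [-3.1, 5.2, -2.8]
gripper_width: 0.0207
t 18.15 grasp face mm [ 53.9 -21.4  58.5] w 20.5 knob y -20.2 q~ 1.126 F face [ 0.16  5.4  -3.1 ] sd 0.6
```

```bash
python3 -m creep '{"jaw":[0.53,0.53,0.53,0.53,0.53,0.53,0.53,0.53,0.53,0.53],"translation":[[0,-0.0002,-0.0001],[0,-0.0002,-0.0001],[0,-0.0002,-0.0001],[0,-0.0002,-0.0001],[0,-0.0002,-0.0001],[0,-0.0002,-0.0001],[0,-0.0002,-0.0001],[0,-0.0002,-0.0001],[0,-0.0002,0],[0,-0.0002,0]],"roll":[0,0,0,0,0,0,0,0,0,0]}' 10
python3 chk.py 8 w14; cp pics/w9.npy pics/w14.npy; python3 -c "
from h import *
crop('w14',230,100,440,290,3.7)"
```

```text
time_s: 19.2
tcp_pos: [0.577, -0.197, 0.1298]
eef_rot: [92.4, 89.9, 144.3]
contact_force: [-4.2, 5.8, -4.2]
gripper_width: 0.0204
t 19.55 grasp face mm [ 53.  -23.   58.6] w 20.5 knob y -21.8 q~ 1.157 F face [-0.31  6.22 -4.45] sd 0.54
```

View pics/w14_c230_100.png

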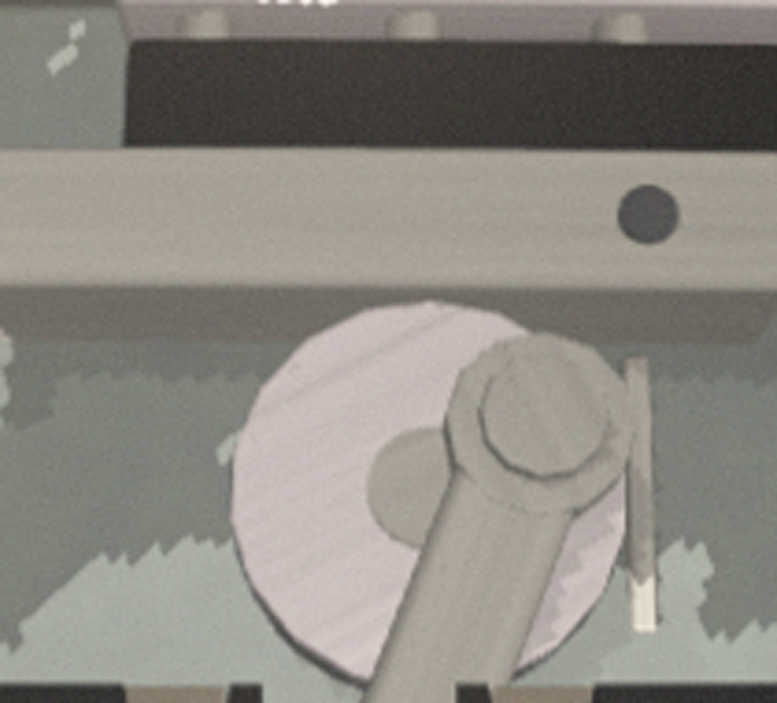

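```bash
python3 -m creep '{"jaw":[0.53,0.53,0.53,0.53,0.53,0.53,0.53,0.53,0.53,0.53],"translation":[[0,0,0],[0,0,0],[0,0,0],[0,0,0],[0,0,0],[0,-0.0001,-0.0001],[0,-0.0002,-0.0001],[0,-0.0002,-0.0001],[0,-0.0002,0],[0,-0.0002,0]],"roll":[0,0,0,0,0,0,0,0,0,0]}' 10
python3 chk.py 8 w15
python3 - <<'E'
from gap import *
w=load("w9"); T=tool()@np.array(w["tool_from_camera"]); cv2.imwrite
import cv2
np.save("pics/T15.npy",tool())
U=lambda a:np.array(a)/3.7+[230,100]
print((onface(w,U([[430,301],[232,490],[625,480]]),.019,T)*1e3).round(2),(onface(w,U([[430,287],[430,151]]),.024,T)*1e3).round(2))
crop('w15',230,100,440,290,3.7)
E
```

```text
time_s: 20.6
tcp_pos: [0.5773, -0.1977, 0.1297]
eef_rot: [93.1, 89.9, 144.9]
contact_force: [-4.1, 6.8, -4.0]
gripper_width: 0.0206
t 20.95 grasp face mm [ 52.7 -23.7  58.6] w 20.3 knob y -22.6 q~ 1.172 F face [ 0.19  7.01 -5.  ] sd 0.56
[[-19.42 -14.17  19.  ]
 [  6.4  -40.12  19.  ]
 [  5.16  10.85  19.  ]] [[-19.5  -14.4   24.  ]
 [-38.74 -14.14  24.  ]]
```

```bash
python3 -m creep '{"jaw":[0.53,0.4,0.2,0.1,0.1,0.1,0.1,0.1,0.1,0.1],"translation":[[0,0.0012,0],[0,0,0],[0,0,0],[0,0,0],[0,0,0],[-0.02,0,0],[-0.025,0,0],[-0.025,0,0],[0,0,0],[0,0,0]],"roll":[0,0,0,0,0,0,0,0,0,0]}' 10
python3 chk.py 3 w16
python3 - <<'E'
from gap import *
np.save("pics/T16.npy",tool()); snap("scene","s16"); crop("s16",280,180,430,310,5)
crop('w16',200,100,440,290,3.2)
E
```

```text
time_s: 22.0
tcp_pos: [0.5776, -0.1977, 0.2012]
eef_rot: [-51.5, 89.9, 0.4]
contact_force: [0.7, 0.1, -0.5]
gripper_width: 0.0394
t 22.1 grasp face mm [ 85.8 -23.1 120.1] w 39.3 knob y -12.5 q~ 0.979 F face [-0.07  0.07 -0.15] sd 0.41
```

View pics/w16.png

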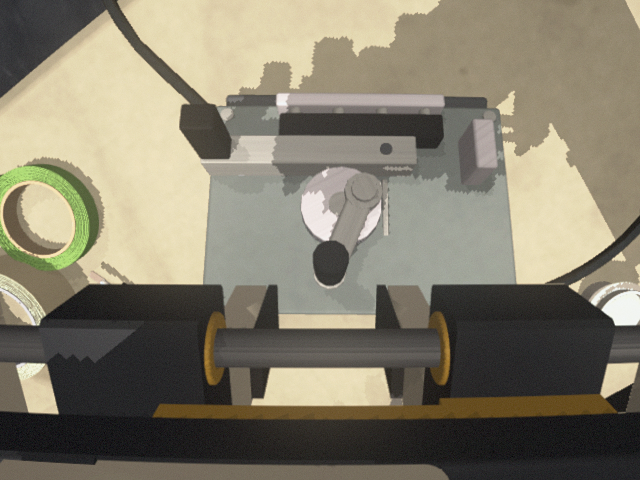

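View pics/s16_c280_180.png

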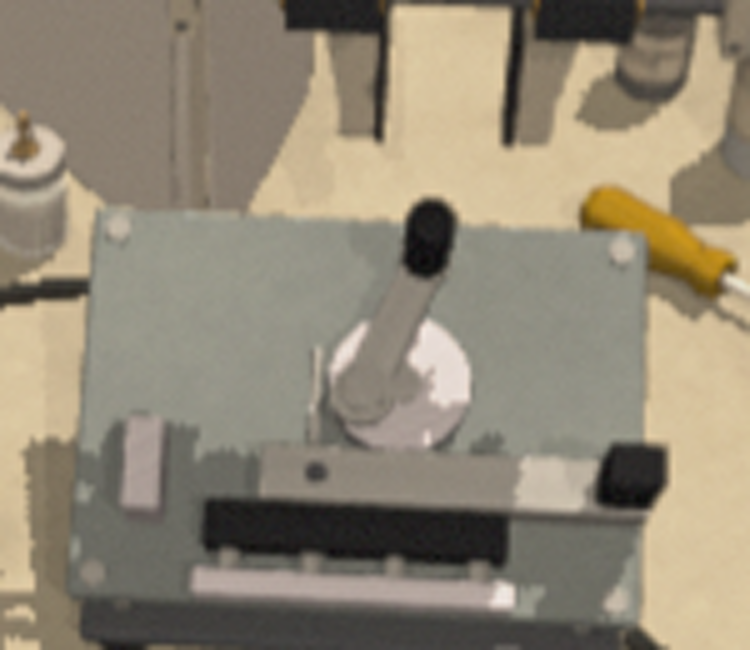

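Run:
```python
from gap import *
t=load("top0")
print("green,white tape,driver,bottle,eraser",onz(t,[[390,113],[370,72],[320,125],[291,95],[413,268]],.02).round(3).tolist())
P=ap(Tf,[[-.028,-.180,.012],[-.028,-.135,.012]]); print(P)
yf=Tf[:3,1]
for y in(-.180,-.135):
    c=ap(Tf,[-.028,y,.012]); print("finger ends",(c+yf*.065).round(3),(c-yf*.065).round(3),"body",(c+yf*.096).round(3),(c-yf*.096).round(3))
rel([P[0][0],P[0][1],.2012],yaw); rel(P[0],yaw); print(get_state()['joints'].round(1))
# nose from w16
w=load("w9"); T=np.load("pics/T16.npy")@np.array(w["tool_from_camera"])
print((onface(w,[[416,138],[416,165]],.024,T)*1e3).round(1),(onface(w,[[204,163],[204,172]],.0,T)*1e3).round(1))
```

```text
green,white tape,driver,bottle,eraser [[0.77, -0.344, 0.02], [0.865, -0.304, 0.02], [0.745, -0.189, 0.02], [0.815, -0.127, 0.02], [0.427, -0.382, 0.02]]
[[ 0.67057868 -0.33216656  0.06910708]
 [ 0.63514009 -0.30443379  0.06910708]]
finger ends [ 0.619 -0.292  0.069] [ 0.722 -0.372  0.069] body [ 0.595 -0.273  0.069] [ 0.746 -0.391  0.069]
finger ends [ 0.584 -0.264  0.069] [ 0.686 -0.344  0.069] body [ 0.56  -0.245  0.069] [ 0.711 -0.364  0.069]
tool delta [-0.0018 -0.1569 -0.0479] len 0.164 yaw 141.89 roll(rad) -0.0011
tool delta [ 0.1303 -0.1571 -0.0478] len 0.21 yaw 141.89 roll(rad) -0.0011
[ -0.6  15.6 -10.1  -0.  -64.4 -37.5]
[[-37.3  35.2  24. ]
 [-18.4  34.2  24. ]] [[ -30.2 -109.7   -0. ]
 [ -23.5 -109.2    0. ]]
```

```bash
python3 -m creep '{"jaw":[-0.2,-0.6,-1,-1,-1,-1,-1,-1,-1,-1],"translation":[[0,-0.03,-0.0096],[0,-0.033,-0.0096],[0,-0.033,-0.0096],[0,-0.033,-0.0096],[0,-0.033,-0.0096],[0.04,0,0],[0.04,0,0],[0.03,0,0],[0.01,0,0],[0.008,0,0]],"roll":[0,0,0,0,0,0,0,0,0,0]}' 10
python3 - <<'E'
from gap import *
s=get_state(); T=tool(); print(s['time_s'],s['contact_force'],s['gripper_width'],(ap(np.linalg.inv(Tf),T[:3,3])*1e3).round(1),s['joints'].round(1))
snap("wrist","w17"); snap("scene","s17"); crop("s17",280,180,430,310,5)
E
```

```text
time_s: 23.2
tcp_pos: [0.6748, -0.3355, 0.0713]
eef_rot: [128.7, 89.9, -179.3]
contact_force: [0.3, -0.1, 0.6]
gripper_width: 0.0876
23.2 [ 0.33607705 -0.1162966   0.63799419] 0.08755410571073273 [ -27.  -185.3   14. ] [-11.7  34.1   1.8   0.  -57.8 -26.4]
```

View pics/w17.png

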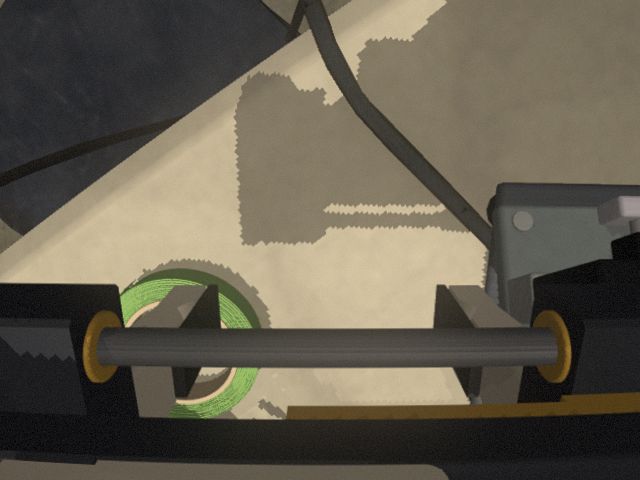

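View pics/s17_c280_180.png

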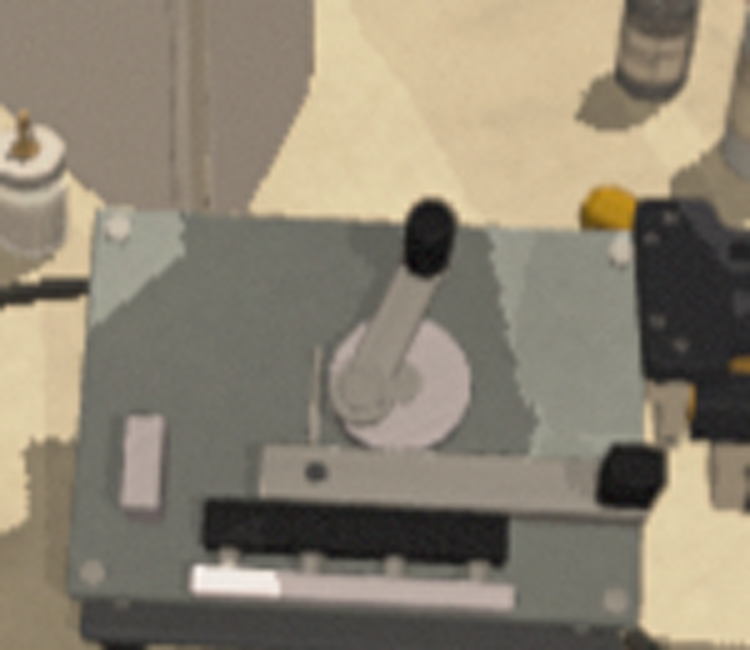

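```bash
python3 -m creep '{"jaw":[-1,-1,-1,-1,-1,-1,-1,-1,-1,-1],"translation":[[0,0.003,0],[0,0.003,0],[0,0.002,0],[0,0.002,0],[0,0.002,0],[0,0.002,0],[0,0.002,0],[0,0.002,0],[0,0.002,0],[0,0.002,0]],"roll":[0,0,0,0,0,0,0,0,0,0]}' 10
cat > b.py <<'E'
from gap import *
import sys
fs=[]
for i in range(3): fs.append(get_state()['contact_force']); capture("wrist")
s=get_state(); T=tool(); print(s['time_s'],"F",np.mean(fs,0).round(2),"Fface",(Tf[:3,:3].T@np.mean(fs,0)).round(2),(ap(np.linalg.inv(Tf),T[:3,3])*1e3).round(1))
snap("scene",sys.argv[1]); crop(sys.argv[1],280,180,430,310,5)
E
python3 b.py s18
```

```text
time_s: 24.3
tcp_pos: [0.6589, -0.3227, 0.0732]
eef_rot: [-85.9, 89.8, -34.0]
contact_force: [3.2, -5.9, -0.5]
gripper_width: 0.0878
24.45 F [ 3.15 -4.73 -0.82] Fface [-1.96 -5.39  0.14] [ -25.8 -164.9   15.5]
```

View pics/s18_c280_180.png

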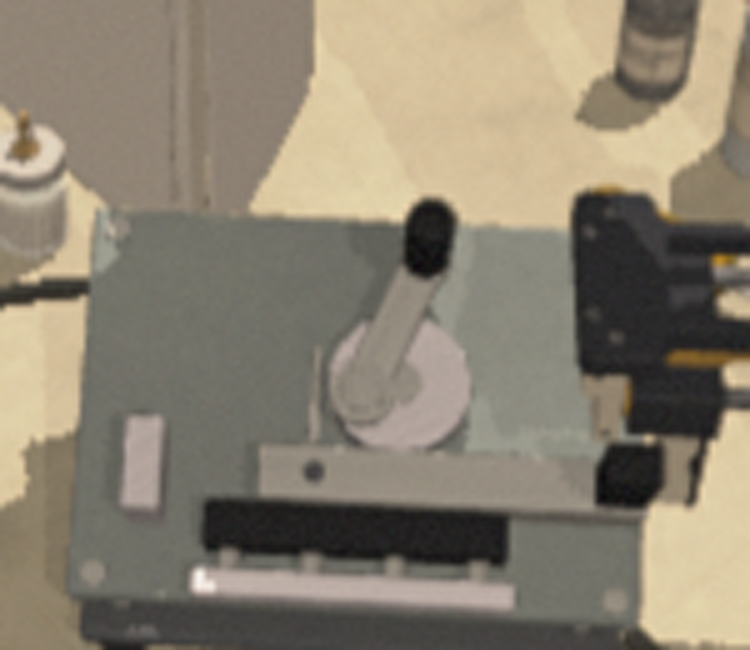

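```bash
python3 -m creep '{"jaw":[-1,-1,-1,-1,-1,-1,-1,-1,-1,-1],"translation":[[0,-0.004,0],[0,0,-0.007],[0,0,-0.007],[0,0,0],[0,0.002,0],[0,0.002,0],[0,0.002,0],[0,0.002,0],[0,0.002,0],[0,0.002,0]],"roll":[0,0,0,0,0,0,0,0,0,0]}' 10
python3 b.py s19
```

```text
time_s: 25.5
tcp_pos: [0.6453, -0.3294, 0.0746]
eef_rot: [-80.7, 89.7, -28.7]
contact_force: [7.2, -5.2, 3.8]
gripper_width: 0.0876
25.65 F [ 6.64 -4.3   3.55] Fface [ 2.32 -7.88  2.78] [ -37.2 -158.1   23.2]
```

View pics/s19_c280_180.png

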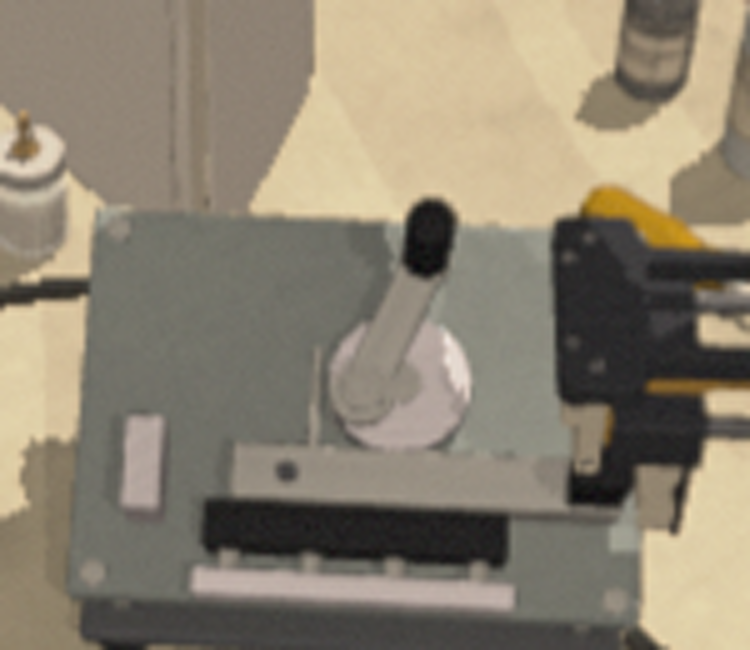

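```bash
python3 -m creep '{"jaw":[-1,-1,-1,-1,-1,-1,-1,-1,-1,-1],"translation":[[0,0.0018,0],[0,0.0018,0],[0,0.0018,0],[0,0.0018,0],[0,0.0018,0],[0,0.0018,0],[0,0.0018,0],[0,0.0018,0],[0,0.0018,0],[0,0.0018,0]],"roll":[0,0,0,0,0,0,0,0,0,0]}' 10
python3 b.py s20
```

```text
time_s: 26.7
tcp_pos: [0.6313, -0.3183, 0.0747]
eef_rot: [-79.7, 89.6, -27.8]
contact_force: [6.9, -5.4, 3.4]
gripper_width: 0.0875
26.85 F [ 6.73 -4.64  3.51] Fface [ 2.11 -8.16  2.85] [ -37.  -140.3   23.3]
```

View pics/s20_c280_180.png

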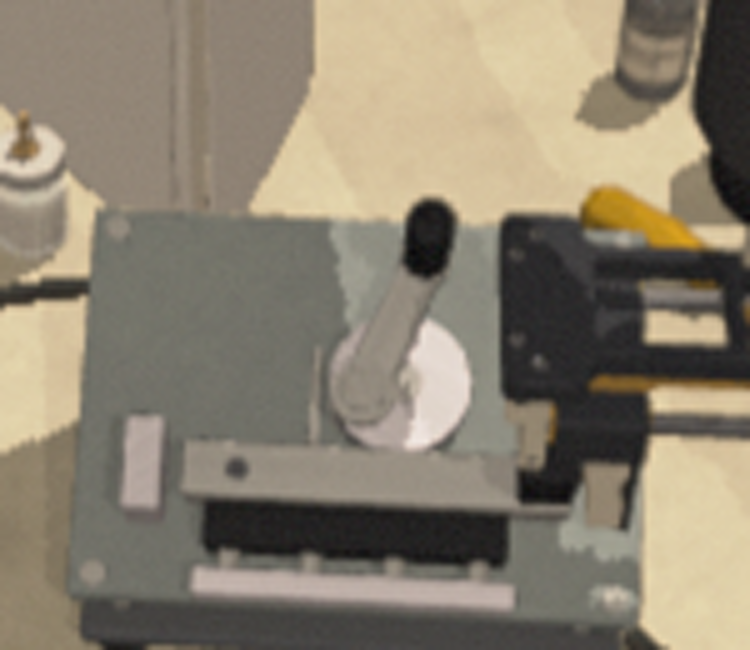

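```bash
python3 -m creep '{"jaw":[-1,-1,-1,-1,-1,-1,-1,-1,-1,-1],"translation":[[0,0.001,0],[0,0.001,0],[0,0.001,0],[0,0.001,0],[0,0.0007,0],[0,0.0005,0],[0,0.0005,0],[0,0.0005,0],[0,0.0004,0],[0,0,0]],"roll":[0,0,0,0,0,0,0,0,0,0]}' 10
python3 b.py s21
```

```text
time_s: 27.9
tcp_pos: [0.6261, -0.3142, 0.0747]
eef_rot: [-79.2, 89.6, -27.3]
contact_force: [7.4, -5.2, 3.6]
gripper_width: 0.0873
28.05 F [ 7.   -4.84  3.72] Fface [ 2.23 -8.5   3.02] [ -37.  -133.9   23.3]
```

View pics/s21_c280_180.png

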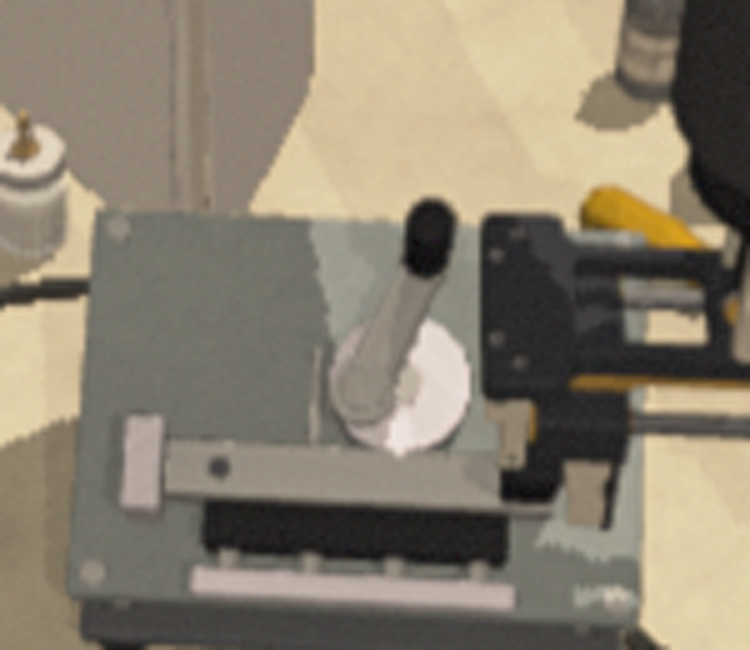

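```bash
python3 -m creep '{"jaw":[-1,-1,-1,-1,-1,-1,-1,-1,-1,-1],"translation":[[0,0.0003,0],[0,0.0003,0],[0,0.0003,0],[0,0.0003,0],[0,0.0003,0],[0,0.0002,0],[0,0.0002,0],[0,0.0002,0],[0,0,0],[0,0,0]],"roll":[0,0,0,0,0,0,0,0,0,0]}' 10
python3 b.py s22
```

```text
time_s: 29.1
tcp_pos: [0.6258, -0.3138, 0.0752]
eef_rot: [-79.5, 89.5, -27.5]
contact_force: [10.6, -8.5, 1.6]
gripper_width: 0.0877
29.25 F [10.35 -8.6   2.03] Fface [  0.63 -13.45   1.97] [ -36.6 -133.4   23.6]
```

```bash
python3 -m creep '{"jaw":[-1,-1,-1,-1,-1,-1,-1,-1,-1,-1],"translation":[[0,-0.004,0],[0,-0.01,0],[0,-0.02,0],[0,-0.02,0],[-0.04,0,0],[-0.04,0,0],[-0.04,0,0],[0,0.04,0.03],[0,0.04,0.03],[0,0.03,0.02]],"roll":[0,0,0,0,0,0,0,0,0,0]}' 10
python3 b.py s23
python3 - <<'E'
from gap import *
np.save("pics/T23.npy",tool()); snap("wrist","w23")
E
```

```text
time_s: 30.3
tcp_pos: [0.6256, -0.212, 0.1921]
eef_rot: [105.9, 89.9, 157.7]
contact_force: [0.3, 0.6, -0.3]
gripper_width: 0.0878
30.45 F [-1.3   0.89 -1.03] Fface [-0.58  1.57 -0.85] [ 90.3 -71.1  88.4]
```

View pics/s23_c280_180.png

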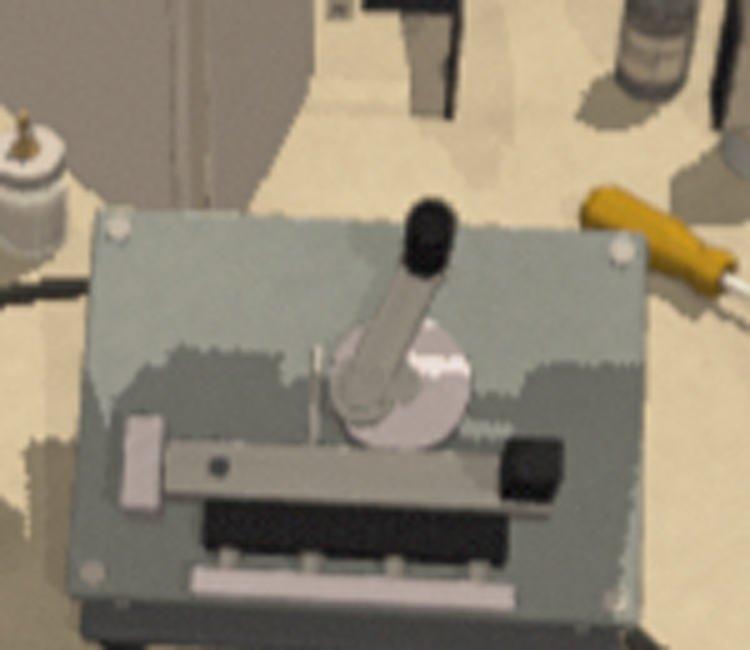

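View pics/w23.png

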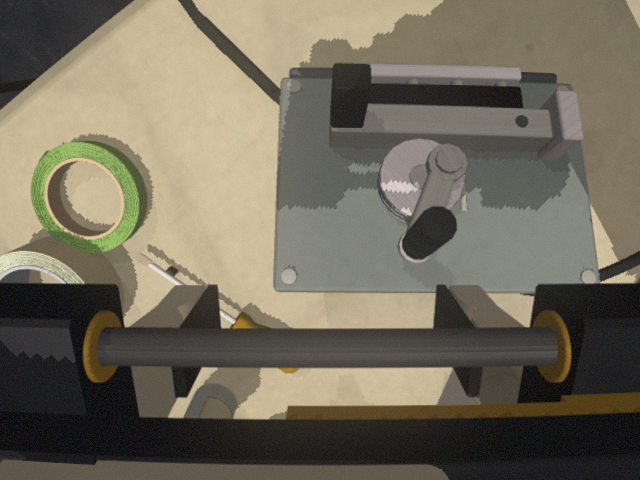

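The bar is against the stop, and the knob hasn't moved since I let it go. Before handing in, I'll check the nip independently by measuring how far the spring shoe has moved relative to its fixed white bracket (8 N/mm).

Run:
```python
from gap import *
c=load("scene0")
# expected px per mm for shoe motion downslope
p=proj(c,ap(Tf,np.array([[-48,0,21],[-49,0,21],[-38,0,21],[-39,0,21]])/1e3)); print(p.round(2))
def edges(fn):
    g=cv2.cvtColor(cv2.imread(f"pics/{fn}.png"),cv2.COLOR_BGR2GRAY).astype(float)
    res=[]
    for col in list(range(325,379)):
        pr=g[270:310,col]
        # darkest run = shoe
        k=np.argmin(np.convolve(pr,np.ones(5)/5,'same')[5:25])+5
        d=pr[k]
        # top edge: go up to half to local bright at 6 px above
        def cross(seq,lev):
            for i in range(len(seq)-1):
                if seq[i]<lev<=seq[i+1]: return i+(lev-seq[i])/(seq[i+1]-seq[i])
            return np.nan
        up=pr[k::-1]; dn=pr[k:]
        t=270+k-cross(up,60); b=270+k+cross(dn,60)
        # bracket top: crossing of 130 further down
        br=270+k+cross(dn,120)
        res.append((t,b,br))
    return np.array(res)
base=edges("s9")
for fn in("scene0","s8","s9","s16","s17","s23"):
    e=edges(fn); d=e-base; print(fn,np.nanmedian(e,0).round(2),np.nanmedian(d,0).round(2),np.nanmean(d,0).round(2))
```

```text
[[350.09 285.79]
 [350.06 286.34]
 [350.32 280.28]
 [350.3  280.83]]
scene0 [280.8  290.83 293.72] [ 0.23  0.12 -0.02] [0.22 0.1  0.06]
s8 [280.62 290.62 294.12] [ 0.13 -0.04 -0.1 ] [ 0.16 -0.04 -0.1 ]
s9 [280.46 290.67 294.09] [0. 0. 0.] [0. 0. 0.]
s16 [280.79 291.33 294.31] [0.31 0.41 0.24] [0.33 0.43 0.46]
s17 [280.84 291.3  294.19] [0.38 0.36 0.09] [0.39 0.37 0.17]
s23 [280.75 291.34 294.31] [0.31 0.42 0.24] [0.31 0.44 0.44]
```

```bash
python3 -c "
from h import *
t=snap('top','t24')
s=get_state();print(s['time_s'],s['contact_force'],s['qd'].round(2))
close_job()"
```

```text
30.6 [-0.34525983 -0.52879124  0.00205095] [-0.75  0.52  0.13  0.03  0.21 -0.12]
the job is handed in; nothing more can be done
```

View pics/t24.png

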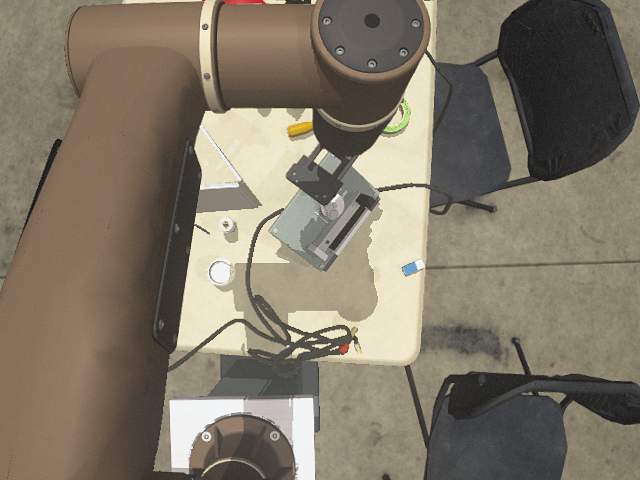

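The bar is lightly nipped against the end stop, and I handed the job in at about 30.6 s. No verdict was reported.

- **Laying the bar:** I laid it flat between the shoe and the roller, with its free end at about y = 34 mm (36 mm short of the stop), and let go. On the first lowering the level bar landed on the roller's rim at about 15 N in all. I backed off, shifted it down the slope and tried again, and it seated cleanly.
- **Setting the nip:** I turned the crank clockwise to about 1.17 rad and let go. Force and pictures put first touch at about 1.11 rad.
- **Sliding to the stop:** I pushed the bar's end until the force rose from about 8 N to 13 N against the stop, then backed the arm clear.

**Last checks:**
- The pictures show the bar straight and at the stop, with the knob where I left it.
- The cup, jar and eraser are where they started.
- The force on the tool was near zero.
- The shoe has given way about 0.6 to 0.8 mm, which means a nip of roughly 5 to 7 N. The extra force at the knob suggested about 7.6 N. Both are within 2 to 12 N.
- The drag while sliding, about 8 N, was higher than I expected for that nip. I put this down to the unknown friction and did not check it further.

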